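# Lay out the shelf by its outlines

## Robot

A 7-joint arm with a two-finger parallel gripper is mounted at the origin on the work surface. World frame = base frame: x ahead of the robot, y to its left, z up, the work surface at z = 0. Lengths are in m, angles in rad, forces in N, time in s.
With the tool pointing down it reaches from about 0.4 to 0.85 m from the base axis. Payload 4.5 kg.
Tool frame: the origin (TCP) lies on the centre line of the jaws, within the pads' length; the fingertips stand 14 mm ahead of it and the grasp point (between the pads) lies 5 mm behind it (r.tcp_to_tips is the z of the fingertips in the tool frame, in m); z points along the fingers, y is the direction in which the jaws open and shut (so a half turn about z gives the same grasp; the last joint's range is limited). The gripper opens to 88 mm and grips with 3 to 60 N. Pads are 18 mm wide; open, the fingers measure 123 mm over their backs; the gripper's body (75 mm by 187 mm) begins 45 mm behind the grasp point.
Start: joints at [1.147, 0.689, -0.195, 1.565, 0.157, 0.902, -0.215], TCP at [0.276, -0.561, 0.253] pointing down, gripper open.
Joint ranges: [-3.01, 3.01], [-0.46, 2.08], [-1.47, 1.51], [0.13, 2.56], [-1, 4.14], [0.04, 2.09], [-2.66, 2.66]. Speed limits (rad/s): [2.57, 2.57, 3.14, 3.14, 3.14, 3.14, 3.14].

## Interface

Orientations are given as a unit quaternion [x, y, z, w].
In Python, from plant import r, viewer gives the robot as it stands.
- The arm moves only by the shell command python3 -m inch 'ROWS' [FORCE]. ROWS is JSON, a list of rows, each a list of 3 entries, a list of its own where there are three numbers: the closure, from 0 (fully open) to 1 (shut), then the shift along the tool's x, y, z in cm, then the turn about the tool's z in degrees. In form: [[fingers, [x, y, z], yaw], ...]. A call has 1 to 20 rows; each row is the pose to reach, as a shift and turn from the pose commanded when the call began, along the tool's axes at that moment; what a row does not reach only later rows make up. A row lasts 1/10 s, in which the tool goes at most 50 mm and 8.59 degrees, less where a joint would pass 70% of its speed; a pose out of reach is approached as far as the arm can. A call with a gripper value outside its range is refused whole. The fingers move at their own pace and stop on an object; FORCE is the grip in N (left out, the last holds). Time passes only in rows, so rows that repeat a pose let the fingers close. It gives the time, the measured TCP pose, the force and the opening at its end, in the units of the state.
- r.get_state(): the state, without advancing time (a new reading comes with each control period).
- viewer.snapshot(name): name is "side" or "top" or "wrist"; returns the picture (400x640x3 uint8, red, green, blue); there is no depth.
- viewer.camera_params(name): a dict with "intrinsics" (3x3 intrinsics, pixels), "world_to_cam" (4x4, takes a point from world to camera coordinates). Camera axes: x right, y up, looking along -z (the intrinsics and any distortion apply to the point x, -y, -z); pixel columns grow to the right and rows downward; lengths in m; the calibration is good to about 2 mm. A picture is of the moment at which its call begins: read the wrist's pose just before it. camera_params takes no time and is no camera call; for the wrist camera it gives the pose at the moment of the call.
- r.finish_job(): hands the job in, once; it reports no verdict.
Trained networks look in the newest picture that a camera, given by its name, has taken for a name from the list of things; names that differ only in an ending like _2 or _b are one class to them, and where a whole thing is asked for, a point or a joint stands for the part that bears it (a point fixed in the world has none). Each returns a list of dicts, best first, with "p" (0 to 1); they miss things now and then, are a little off and sometimes report something else, mostly with a low value. They report only what shows in the picture. A call takes as long as a camera call.
- viewer.outline_of(camera, name): "pixels" (400x640 bool, what is visible of it) and "bbox" ([left, top, width, height] in pixels, round what is visible of it).
The state is a dict: "clock": time; "q": joint angles; "qd": joint speeds; "joint_torque": joint torques, N m; "tool_pos": TCP position; "eef_rot": TCP orientation; "contact_force": force on the tool from outside, world axes, zero at the start; "moment": the same for the moment, N m; "opening": opening from 0.0 (shut) to 1.0 (fully open).
Only numpy, scipy, OpenCV 4.12 (cv2) and the standard library are available. Lean on these libraries where they do the work, as an engineer would, in place of code of your own. Each camera call takes 0.05 s, during which the arm holds its last target.

## Task

The owner of this bathroom shelf sees poorly and finds everything by its fixed place. Put the denture box, the tablet tube, the tweezers and the magnifying glass each squarely on the pad that bears its own outline: the tube standing upright, the others lying flat and lined up with the dark shape, the magnifying glass with its lens on the disc and its handle along the bar. The box and the tweezers may lie either way round; leave all four released and at rest.

Things in the scene. Friction and masses are not known exactly. Their poses are not given: they have to be found in the camera images.
- denture_box_center (a point): Closed mint plastic denture box, a rounded block 80 mm long (x), 56 mm wide (y) and 36 mm high (z), about 100 g, lying flat; gripped across its 56 mm width, the lid stays shut. A latch tab and a hinge barrel project about 3 mm at the two ends. This point is its centre, 18 mm above its underside.
- tablet_tube_center (a point): Closed aluminium tablet tube standing upright: 28 mm in diameter, 84 mm high, the top 18 mm being a twist cap 30 mm in diameter; about 60 g. This point is on its axis, 42 mm above its underside; z runs up the axis.
- tweezers_center (a point): Steel tweezers lying on edge, 100 mm long (x), 12 mm across at the middle (y), 10 mm high (z), about 30 g and rigid under a grip across the middle. Dark grip panels at the middle. This point is its centre, 5 mm above its underside.
- magnifier_handle (a point): Chrome-framed magnifying glass lying flat, its stand folded into a straight handle: round frame 58 mm across, 10 mm high; bar handle 14 mm wide (y), 12 mm high, some 50 mm long; about 70 g. This point is the handle's grip on its centre line, 6 mm above its underside; x runs from handle to lens, whose centre is 55 mm along +x. Grip across the 14 mm bar.
- magnifier_lens (a point): Centre of the magnifying glass's lens, 6 mm above the underside; same axes as magnifier_handle. The whole glass is 110 mm long.
- box_pad: White pad 104 mm (x) by 80 mm (y), 3 mm thick, with a flush dark outline of a rectangle 80 by 56 mm at its centre: the denture box's place. Fixed to the shelf. Origin: centre of its underside, z up; x runs along the pad's long side.
- tube_pad: White square pad 64 by 64 mm, 3 mm thick, fixed, with a flush dark disc 30 mm across at its centre: the tablet tube's place. Origin: centre of its underside, z up. Also about: three small loose bottles and jars (to 62 mm high, 36 mm wide) among the things, and ware to 200 mm high along the far edge and sides, all at least 20 mm clear of things and outlines.
- tweezers_pad: White slim pad 122 mm (x) by 40 mm (y), 3 mm thick, with a flush dark bar 100 mm long and 12 mm wide at its centre: the tweezers' place, either way round. Fixed to the shelf. Origin: centre of its underside, z up; x runs along the pad's long side.
- magnifier_pad_lens (a point): White pad 128 mm (x) by 80 mm (y), 3 mm thick, fixed, with a flush dark silhouette of the magnifying glass: a disc 56 mm across with a bar 14 mm wide. This point is the disc's centre on the pad's top face, 26 mm from the pad's centre; +x points from the bar to the disc, so the handle's grip point belongs 55 mm along -x from here.

How it is judged:
By the outcome, as a careful person would: the job done as asked, in the order asked, and still so for the second after the job is handed in, with the robot touching nothing.
It also fails if it takes over 112 s, if anything falls off the work surface, if the arm or the gripper's body presses on something with over 40 N, if the wrist force passes 120 N, or if a joint passes its speed limit or range.

## Working session

There is one attempt and no reset: what is moved stays moved. The work goes in short steps, Python scripts to look and compute and a shell command to move; the robot and the scene stay as the last step left them, time stands still between calls to the robot, and variables do not carry over. Pictures are saved under pics/ and viewed, and the job is handed in when it is done.

```bash
ls; mkdir -p pics; python3 - <<'E'
from plant import r, viewer
import cv2
s=r.get_state(); print(s['clock'],s['tool_pos'],s['eef_rot'],s['opening'],r.tcp_to_tips)
for c in('top','side','wrist'):
    im=viewer.snapshot(c); cv2.imwrite(f'pics/{c}0.png',im[:,:,::-1])
    p=viewer.camera_params(c); print(c,p)
E
```

```text
pics
0.0 [ 0.27589911 -0.56014351  0.25192133] [ 9.73910197e-01  2.26931957e-01 -2.84027496e-04 -8.56799898e-04] 1.0025504659085749 0.014
top {'intrinsics': array([[457.10684826,   0.        , 320.5348068 ],
       [  0.        , 457.10684826, 197.21418549],
       [  0.        ,   0.        ,   1.        ]]), 'world_to_cam': array([[ 0.00817909, -0.99991945,  0.00970582, -0.01903625],
       [ 0.99797568,  0.0087746 ,  0.0629885 , -0.51557682],
       [-0.06306859,  0.00917098,  0.99796706, -0.88164471],
       [ 0.        ,  0.        ,  0.        ,  1.        ]])}
side {'intrinsics': array([[383.06373565,   0.        , 323.19207639],
       [  0.        , 383.06373565, 204.46479215],
       [  0.        ,   0.        ,   1.        ]]), 'world_to_cam': array([[ 0.97469713, -0.22351112,  0.00287813, -0.52684984],
       [ 0.14388926,  0.63722798,  0.75712376, -0.12418917],
       [-0.1710596 , -0.73755222,  0.65326513, -0.71167114],
       [ 0.        ,  0.        ,  0.        ,  1.        ]])}
wrist {'intrinsics': array([[282.13034333,   0.        , 320.68342816],
       [  0.        , 282.13034333, 199.64852239],
       [  0.        ,   0.        ,   1.        ]]), 'world_to_cam': array([[ 0.44293195, -0.89655277, -0.00210088, -0.62437478],
       [ 0.85100541,  0.42116488, -0.31370358,  0.04411983],
       [ 0.28213663,  0.13716147,  0.94951864, -0.39031432],
       [ 0.        ,  0.        ,  0.        ,  1.        ]])}
```

View pics/top0.png

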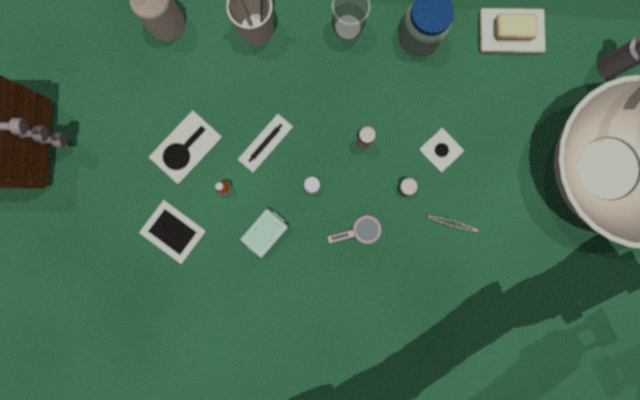

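View pics/side0.png

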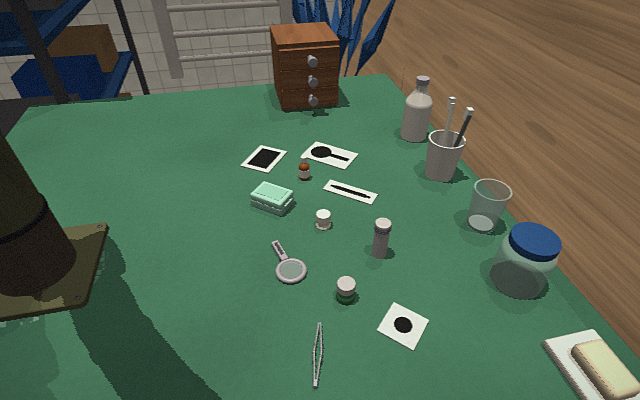

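View pics/wrist0.png

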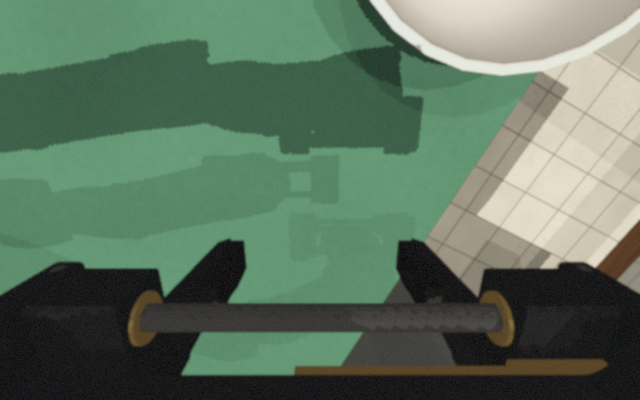

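```bash
cat > h.py <<'E'
from plant import r, viewer
import numpy as np, cv2
from scipy.optimize import minimize
def proj(cam,P,p=None):
    p=p or viewer.camera_params(cam); P=np.asarray(P,float)
    c=P@p['world_to_cam'][:3,:3].T+p['world_to_cam'][:3,3]
    u=np.c_[c[:,0],-c[:,1],-c[:,2]]@p['intrinsics'].T
    return u[:,:2]/u[:,2:]
def unproj(uv,z,p):
    uv=np.atleast_2d(uv).astype(float); K=np.linalg.inv(p['intrinsics'])
    d=np.c_[uv,np.ones(len(uv))]@K.T; d=d*[1,-1,-1]
    R=p['world_to_cam'][:3,:3];t=p['world_to_cam'][:3,3]
    o=-R.T@t; d=d@R
    return o+d*((z-o[2])/d[:,2])[:,None]
def prism(poly,z0,z1): return np.r_[np.c_[poly,np.full(len(poly),z0)],np.c_[poly,np.full(len(poly),z1)]]
def rect(l,w,cx=0): return np.array([[cx+a*l/2,b*w/2] for a,b in((1,1),(-1,1),(-1,-1),(1,-1))])
def circ(d,cx=0):
    a=np.linspace(0,2*np.pi,40,endpoint=False); return np.c_[cx+d/2*np.cos(a),d/2*np.sin(a)]
th=np.linspace(0,2*np.pi,8,endpoint=False)
def rrect(l,w,rad): # rounded
    c=circ(2*rad); return np.vstack([c+[sx*(l/2-rad),sy*(w/2-rad)] for sx in(1,-1) for sy in(1,-1)])
# model: list of convex parts (local coords, z above surface)
M={'denture_box_center':[prism(rrect(.08,.056,.01),0,.036)],
 'tablet_tube_center':[prism(circ(.028),0,.066),prism(circ(.030),.066,.084)],
 'tweezers_center':[prism(np.array([[.05,0],[0,.006],[-.05,0],[0,-.006]]),0,.01)],
 'magnifier_handle':[prism(circ(.058,.055),0,.010),prism(rect(.052,.014,.003),0,.012)],
 'box_pad':[prism(rect(.104,.080),0,.003)],'tube_pad':[prism(rect(.064,.064),0,.003)],
 'tweezers_pad':[prism(rect(.122,.040),0,.003)],'magnifier_pad_lens':[prism(rect(.128,.080,-.026),0,.003)]}
S=8
def render(name,x,p,shape=(400,640),z=0):
    im=np.zeros(shape,np.uint8); c,s=np.cos(x[2]),np.sin(x[2])
    for P in M[name]:
        Q=P.copy(); Q[:,:2]=P[:,:2]@np.array([[c,s],[-s,c]])+x[:2]; Q[:,2]+=z
        uv=proj(None,Q,p).astype(np.float32)
        h=cv2.convexHull(uv).reshape(-1,2)
        t=np.zeros(shape,np.uint8); cv2.fillPoly(t,[np.round(h*16).astype(np.int32)],255,cv2.LINE_AA,4); im=np.maximum(im,t)
    return im.astype(float)/255
def fit(name,mask,p,x0,z=0):
    m=cv2.GaussianBlur(mask.astype(float),(0,0),1.0)
    f=lambda x:((cv2.GaussianBlur(render(name,x,p,z=z),(0,0),1.0)-m)**2).sum()
    best=None
    for k in range(2):
        sx=np.array(x0)+np.array([[0,0,0],[.006,0,.0],[0,.006,0],[0,0,.15]])*(1 if k==0 else -.4)
        o=minimize(f,x0,method='Nelder-Mead',options=dict(initial_simplex=sx,xatol=1e-5,fatol=1e-3,maxiter=300)); x0=o.x
    return o.x,o.fun/mask.sum()
E
python3 - <<'E'
from h import *
import pickle
im=viewer.snapshot('top');p=viewer.camera_params('top');ov=im.copy();D={}
for n in M:
    L=viewer.outline_of('top',n)
    print(n,[(round(l['p'],2),l['bbox']) for l in L])
    D[n]=[(l['p'],l['pixels']) for l in L]
pickle.dump((im,p,D),open('top0.pkl','wb'))
E
```

```text
denture_box_center [(0.8, [238.6, 209.0, 51.0, 51.7])]
tablet_tube_center [(0.55, [358.2, 125.8, 18.5, 23.7]), (0.32, [241.6, 114.9, 47.7, 56.9])]
tweezers_center [(0.51, [425.5, 216.1, 54.8, 18.2]), (0.26, [239.9, 116.8, 53.2, 54.0])]
magnifier_handle [(0.66, [326.4, 216.1, 52.5, 25.7])]
box_pad []
tube_pad [(0.69, [417.7, 129.3, 41.6, 42.1]), (0.37, [328.6, 213.1, 53.2, 29.1])]
tweezers_pad [(0.69, [150.2, 113.1, 72.0, 69.0])]
magnifier_pad_lens [(0.64, [150.7, 112.1, 70.6, 72.1])]
```

```bash
cat > m0.py <<'E'
from h import *
import pickle
im,p,D=pickle.load(open('top0.pkl','rb'))
hsv=cv2.cvtColor(im,cv2.COLOR_RGB2HSV)
ng=((hsv[:,:,1]<70)|(hsv[:,:,2]<35)).astype(np.uint8)  # not green cloth
seeds={'box_pad':(173,232),'tube_pad':(441,150),'tweezers_pad':(266,143),'magnifier_pad_lens':(186,147)}
masks={}
n,lab=cv2.connectedComponents(ng)
for k,s in seeds.items():
    l=lab[s[1]-12:s[1]+13,s[0]-12:s[0]+13].ravel(); l=np.bincount(l[l>0]).argmax()
    m=(lab==l).astype(np.uint8); c,_=cv2.findContours(m,cv2.RETR_EXTERNAL,cv2.CHAIN_APPROX_NONE)
    cv2.drawContours(m,c,-1,1,-1); masks[k]=m>0
for k in list(M)[:4]: masks[k]=D[k][0][1]
big=cv2.resize(im,None,fx=4,fy=4,interpolation=cv2.INTER_CUBIC)
R={}
for k,m in masks.items():
    ys,xs=np.nonzero(m); c=[xs.mean(),ys.mean()]
    w=unproj(c,.003 if 'pad' in k else .01,p)[0]
    Z=unproj(np.c_[xs,ys],.003,p)[:,:2]; ev,V=np.linalg.eigh(np.cov(Z.T)); a0=np.arctan2(V[1,1],V[0,1])
    if k=='tablet_tube_center': a0=0
    cand=[a0]+([a0+np.pi] if 'magn' in k else [])+([a0+.4,a0+.8] if k=='tube_pad' else [])
    best=min((fit(k,m,p,[w[0],w[1],a]) for a in cand),key=lambda o:o[1])
    R[k]=best[0]; print(k,m.sum(),np.round(best[0][:2],4),round(np.degrees(best[0][2]),1),'err',round(best[1],3))
    rm=render(k,best[0],p)>.5
    cc,_=cv2.findContours(cv2.resize(rm.astype(np.uint8),None,fx=4,fy=4,interpolation=cv2.INTER_LINEAR),cv2.RETR_EXTERNAL,cv2.CHAIN_APPROX_NONE)
    cv2.drawContours(big,cc,-1,(255,0,0),1)
pickle.dump(R,open('R0.pkl','wb'))
cv2.imwrite('pics/ovA.png',big[420:1060,520:1300][:600,:,::-1]); cv2.imwrite('pics/ovB.png',big[420:1020,1200:1980,::-1])
E
python3 m0.py
```

```text
box_pad 2380 [0.4463 0.2786] 53.2 err 0.005
tube_pad 1158 [ 0.6156 -0.2573] 133.9 err 0.007
tweezers_pad 1402 [0.6257 0.0978] 139.6 err 0.006
magnifier_pad_lens 2809 [0.5961 0.2752] 138.6 err 0.005
denture_box_center 1338 [0.4452 0.094 ] 140.2 err 0.007
tablet_tube_center 313 [ 0.6271 -0.098 ] 12.0 err 0.035
tweezers_center 147 [ 0.4625 -0.2948] 74.6 err 0.381
magnifier_handle 822 [ 0.4385 -0.0531] 285.2 err 0.047
```

View overlays.

View pics/ovA.png

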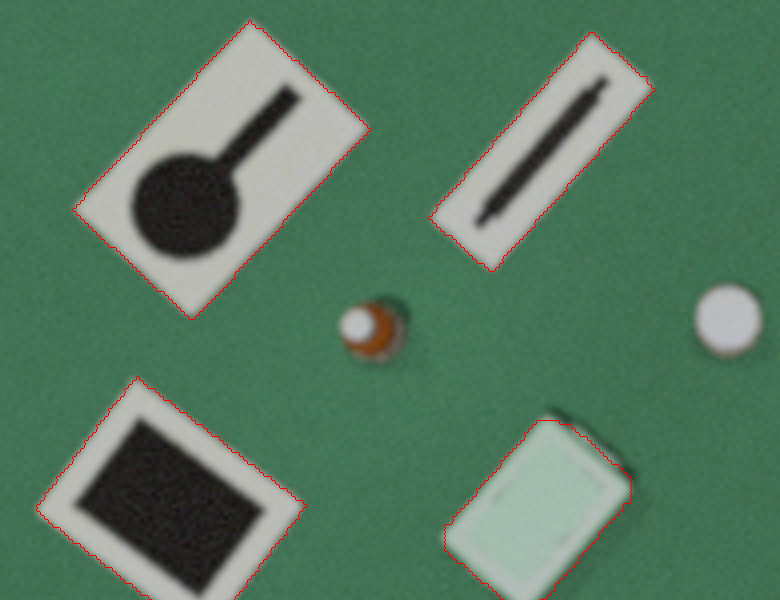

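View pics/ovB.png

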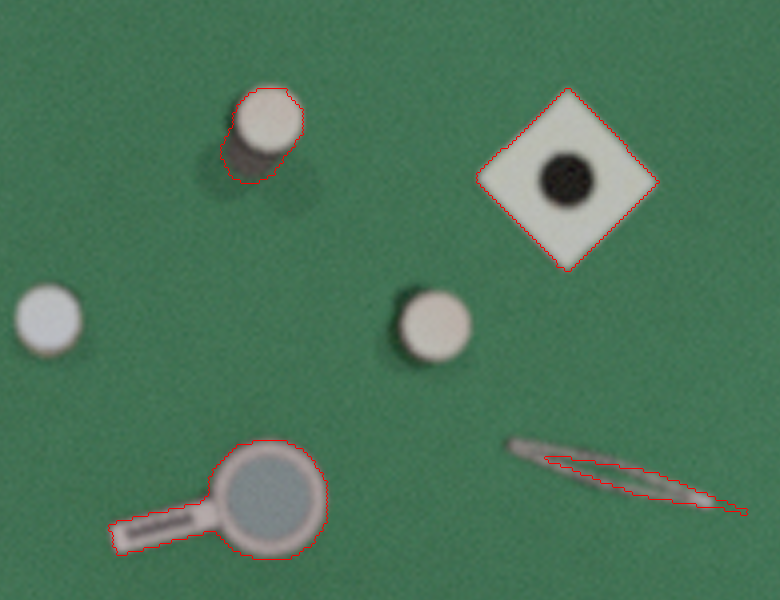

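```bash
cat > go.py <<'E'
import sys
from plant import r
import numpy as np
from scipy.spatial.transform import Rotation as Ro
# usage: go.py x y z phi(deg, tool x heading)
def go(x,y,z,phi):
    s=r.get_state(); R=Ro.from_quat(s['eef_rot']).as_matrix(); t=s['tool_pos']
    ph=np.degrees(np.arctan2(R[1,0],R[0,0]))
    yaw=(ph-phi+180)%360-180
    print('now',np.round(t,4),'phi',round(ph,2),'q',np.round(s['q'],2),'tiltz',np.round(R[:,2],3),'op',round(s['opening'],3),'F',np.round(s['contact_force'],1),'t',round(s['clock'],2))
    print('shift cm',np.round(R.T@(np.array([x,y,z])-t)*100,2),'yaw',round(yaw,2))
if __name__=='__main__': go(*map(float,sys.argv[1:5]))
E
python3 go.py .4452 .094 .2 140.2
python3 - <<'E'
from h import *
import pickle
im,p,D=pickle.load(open('top0.pkl','rb'))
# tweezers: difference to green
lab=cv2.cvtColor(im,cv2.COLOR_RGB2LAB).astype(float)
sub=lab[205:245,415:495]; a=sub[:,:,1]-np.median(sub[:,:,1])
a=cv2.GaussianBlur(a,(0,0),.7); m=a>6
n,l,st,ce=cv2.connectedComponentsWithStats(m.astype(np.uint8)); print(st,a.max())
ys,xs=np.nonzero(m); xs=xs+415;ys=ys+205
W=unproj(np.c_[xs,ys],.006,p)[:,:2]; c=W.mean(0); ev,V=np.linalg.eigh(np.cov(W.T)); d=V[:,1]; u=(W-c)@d; v=(W-c)@V[:,0]
print(c,np.degrees(np.arctan2(d[1],d[0])),u.min(),u.max(),v.min(),v.max(), 'mid',c+d*(u.min()+u.max())/2)
E
```

```text
now [ 0.2763 -0.5607  0.2528] phi 26.23 q [ 1.15  0.69 -0.19  1.57  0.16  0.9  -0.22] tiltz [ 0. -0. -1.] op 0.996 F [-0.1  0.4 -0.3] t 0.6
shift cm [ 44.09 -51.26   5.27] yaw -113.97
[[   0    0   80   40 2800]
 [  11    9   53   19  400]] 25.235888930736305
[ 0.46777815 -0.27522162] 74.02751246957355 -0.05491725233951018 0.05282082257708739 -0.00944540627647474 0.009451932929817376 mid [ 0.46748971 -0.27622937]
```

```bash
python3 -m inch '[[0.1,[44.1,-51.3,5.3],-114],[0.1,[44.1,-51.3,5.3],-114],[0.1,[44.1,-51.3,5.3],-114],[0.1,[44.1,-51.3,5.3],-114],[0.1,[44.1,-51.3,5.3],-114],[0.1,[44.1,-51.3,5.3],-114],[0.1,[44.1,-51.3,5.3],-114],[0.1,[44.1,-51.3,5.3],-114],[0.1,[44.1,-51.3,5.3],-114],[0.1,[44.1,-51.3,5.3],-114],[0.1,[44.1,-51.3,5.3],-114],[0.1,[44.1,-51.3,5.3],-114],[0.1,[44.1,-51.3,5.3],-114],[0.1,[44.1,-51.3,5.3],-114],[0.1,[44.1,-51.3,5.3],-114],[0.1,[44.1,-51.3,5.3],-114],[0.1,[44.1,-51.3,5.3],-114],[0.1,[44.1,-51.3,5.3],-114]]'
python3 go.py .4452 .094 .018 140.2; python3 - <<'E'
from h import *
im=viewer.snapshot('wrist');cv2.imwrite('pics/w1.png',im[:,:,::-1])
E
```

```text
clock: 2.4
tool_pos: [0.4449, 0.0927, 0.1997]
eef_rot: [0.341, 0.94, -0.001, 0.0]
contact_force: [0.1, -0.2, 0.3]
opening: 0.896
now [0.4449 0.0927 0.1997] phi 140.08 q [ 0.08  0.62 -0.61  2.11  0.63  0.6  -0.1 ] tiltz [-0.    -0.001 -1.   ] op 0.896 F [ 0.1 -0.2  0.3] t 2.4
shift cm [ 0.07  0.14 18.17] yaw -0.12
```

View pics/w1.png

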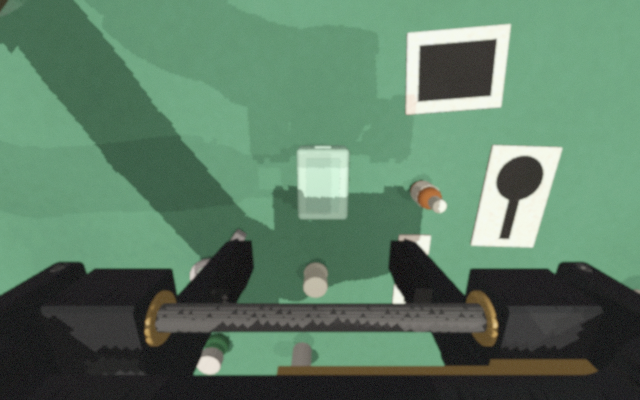

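```bash
python3 - <<'E'
from h import *
import pickle
R=pickle.load(open('R0.pkl','rb'))
p=viewer.camera_params('wrist'); im=viewer.snapshot('wrist')
big=cv2.resize(im,None,fx=2,fy=2,interpolation=cv2.INTER_CUBIC)
for k in('denture_box_center','box_pad','magnifier_pad_lens'):
    L=viewer.outline_of('wrist',k)
    if L and L[0]['p']>.4: 
        x,e=fit(k,L[0]['pixels'],p,R[k]); print(k,L[0]['p'],L[0]['bbox'],np.round(x,4),'top',np.round(R[k],4),e)
    rm=render(k,R[k],p)>.5
    cc,_=cv2.findContours(cv2.resize(rm.astype(np.uint8),None,fx=2,fy=2,interpolation=cv2.INTER_LINEAR),cv2.RETR_EXTERNAL,cv2.CHAIN_APPROX_NONE)
    cv2.drawContours(big,cc,-1,(255,0,0),1)
cv2.imwrite('pics/w1b.png',big[0:560,480:1240,::-1])
E
```

```text
denture_box_center 0.77 [296.6, 144.0, 54.7, 74.1] [0.4448 0.094  2.4448] top [0.4452 0.094  2.4477] 0.014703516743256402
box_pad 0.7 [406.7, 23.5, 102.1, 94.1] [0.4459 0.2774 0.954 ] top [0.4463 0.2786 0.929 ] 0.005851318359481881
magnifier_pad_lens 0.59 [470.1, 143.9, 94.0, 103.1] [0.5951 0.2744 2.4064] top [0.5961 0.2752 2.4183] 0.017548390321473654
```

View pics/w1b.png

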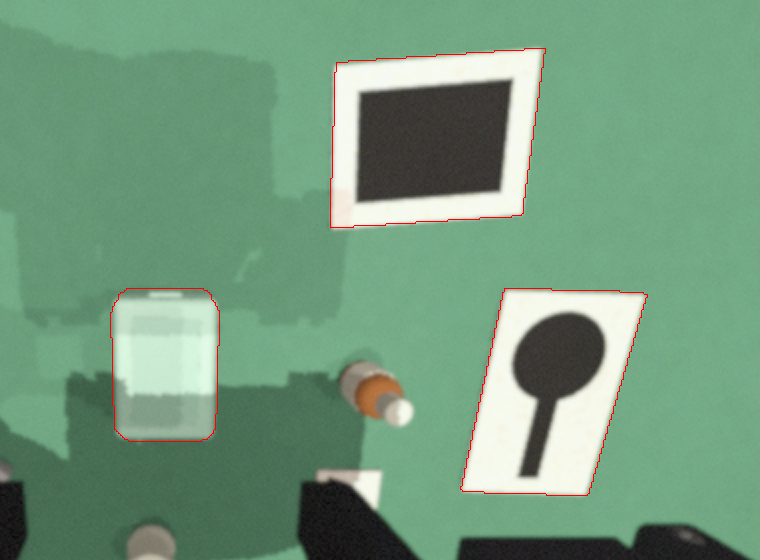

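```bash
python3 -m inch '[[0.1,[0.1,0.1,9],0],[0.1,[0.1,0.1,14],0],[0.1,[0.1,0.1,17],0],[0.1,[0.1,0.1,17.9],0],[0.1,[0.1,0.1,17.9],0],[0.1,[0.1,0.1,17.9],0],[1,[0.1,0.1,17.9],0],[1,[0.1,0.1,17.9],0],[1,[0.1,0.1,17.9],0],[1,[0.1,0.1,17.9],0],[1,[0.1,0.1,17.9],0],[1,[0.1,0.1,17.9],0],[1,[0.1,0.1,17.9],0],[1,[0.1,0.1,17.9],0]]' 20
python3 go.py .4462 .2782 .12 53.4
```

```text
clock: 4.05
tool_pos: [0.4454, 0.0958, 0.0211]
eef_rot: [0.34, 0.94, 0.0, 0.0]
contact_force: [0.9, -1.3, 5.7]
opening: 0.635
now [0.4454 0.0958 0.0211] phi 140.21 q [-0.24  0.94 -0.11  2.2   1.59  0.09 -1.02] tiltz [ 0.001 -0.    -1.   ] op 0.635 F [ 0.9 -1.3  5.7] t 4.05
shift cm [11.6  14.08 -9.89] yaw 86.81
```

```bash
python3 -m inch '[[1,[0,0,-4],0],[1,[0,0,-8],0],[1,[2,3,-10],10],[1,[11.6,14.1,-10],87],[1,[11.6,14.1,-10],87],[1,[11.6,14.1,-10],87],[1,[11.6,14.1,-10],87],[1,[11.6,14.1,-10],87],[1,[11.6,14.1,-10],87],[1,[11.6,14.1,-10],87],[1,[11.6,14.1,-10],87],[1,[11.6,14.1,-10],87],[1,[11.6,14.1,-10],87],[1,[11.6,14.1,-10],87],[1,[11.6,14.1,-10],87],[1,[11.6,14.1,-10],87],[1,[11.6,14.1,-10],87],[1,[11.6,14.1,-10],87]]'
python3 go.py .4462 .2782 .025 53.4
cat > look.py <<'E'
import sys
from h import *
import pickle
# look.py cam name tag z x y phi
cam,k,tag,z=sys.argv[1:5]; x0=list(map(float,sys.argv[5:8])); x0[2]=np.radians(x0[2])
p=viewer.camera_params(cam); im=viewer.snapshot(cam); L=viewer.outline_of(cam,k)
cv2.imwrite(f'pics/{tag}.png',im[:,:,::-1])
for l in L[:2]:
    x,e=fit(k,l['pixels'],p,x0,float(z)); print(cam,k,round(l['p'],2),np.round(l['bbox']),np.round(x[:2],4),round(np.degrees(x[2]),2),'err',round(e,3))
E
python3 look.py top denture_box_center t2 .105 .4462 .2782 53.4
```

```text
clock: 5.85
tool_pos: [0.446, 0.2784, 0.1207]
eef_rot: [0.894, 0.448, -0.0, -0.0]
contact_force: [-0.2, 0.1, -0.9]
opening: 0.628
now [0.446  0.2784 0.1207] phi 53.25 q [-0.54  0.77 -0.17  1.97  0.29  0.42 -1.57] tiltz [-0.  0. -1.] op 0.628 F [-0.2  0.1 -0.9] t 5.85
shift cm [-0.    0.02  9.57] yaw -0.15
top denture_box_center 0.78 [134. 214.  49.  46.] [0.4383 0.2733] 62.36 err 1.21
top denture_box_center 0.65 [240. 115.  49.  55.] [0.4863 0.2478] 90.13 err 2.429
```

```bash
python3 -m inch '[[1,[0,0,4],0],[1,[0,0,7.5],0],[1,[0,0,9],0],[1,[0,0,9.6],0],[1,[0,0,9.6],0],[1,[0,0,9.6],0],[0.2,[0,0,9.6],0],[0.2,[0,0,9.6],0],[0.2,[0,0,9.6],0],[0.2,[0,0,9.6],0],[0.2,[0,0,5],0],[0.2,[0,0,0],0],[0.2,[0,0,-7],0],[0.2,[0,0,-12],0]]'
python3 go.py .6271 -.098 .2 81
python3 look.py wrist denture_box_center w3 .003 .4462 .2782 53.4
python3 look.py top denture_box_center t3 .003 .4462 .2782 53.4
```

```text
clock: 7.35
tool_pos: [0.4456, 0.278, 0.2227]
eef_rot: [0.894, 0.448, -0.0, 0.0]
contact_force: [1.9, -0.4, -0.3]
opening: 0.804
now [0.4456 0.278  0.2227] phi 53.23 q [-0.49  0.61 -0.25  1.9   0.23  0.67 -1.52] tiltz [-0. -0. -1.] op 0.804 F [ 1.9 -0.4 -0.3] t 7.35
shift cm [-19.26  37.04   2.27] yaw -27.77
wrist denture_box_center 0.76 [296. 144.  53.  68.] [0.4454 0.2784] 53.57 err 0.017
top denture_box_center 0.98 [142. 213.  54.  43.] [0.4436 0.2773] 52.71 err 0.015
```

View pics/w3.png

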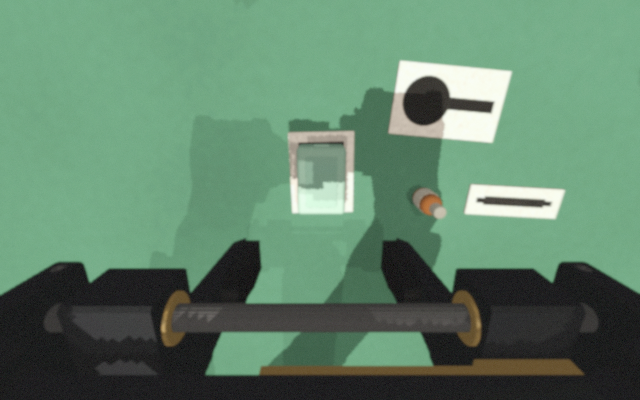

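```bash
python3 -m inch '[[0.2,[-19.3,37,2.3],-28],[0.2,[-19.3,37,2.3],-28],[0.2,[-19.3,37,2.3],-28],[0.2,[-19.3,37,2.3],-28],[0.2,[-19.3,37,2.3],-28],[0.2,[-19.3,37,2.3],-28],[0.2,[-19.3,37,2.3],-28],[0.2,[-19.3,37,2.3],-28],[0.2,[-19.3,37,2.3],-28],[0.2,[-19.3,37,2.3],-28],[0.2,[-19.3,37,2.3],-28],[0.2,[-19.3,37,2.3],-28],[0.2,[-19.3,37,2.3],-28]]'
python3 go.py .6271 -.098 .043 81
python3 look.py wrist tablet_tube_center w4 0 .6271 -.098 0
python3 look.py top denture_box_center t4 .003 .4462 .2782 53.4
```

```text
clock: 8.85
tool_pos: [0.6264, -0.0952, 0.1977]
eef_rot: [0.758, 0.652, 0.0, -0.001]
contact_force: [0.5, -0.5, -0.5]
opening: 0.799
now [ 0.6264 -0.0952  0.1977] phi 81.43 q [ 0.32  0.79 -0.45  1.58  0.42  0.86 -0.44] tiltz [-0.001  0.001 -1.   ] op 0.799 F [ 0.5 -0.5 -0.5] t 8.85
shift cm [-0.28  0.13 15.47] yaw 0.43
wrist tablet_tube_center 0.59 [306. 170.  36.  51.] [ 0.6288 -0.0976] 5.43 err 0.045
top denture_box_center 0.97 [143. 209.  53.  48.] [0.4432 0.2778] 52.88 err 0.017
top denture_box_center 0.49 [138. 206.  65.  61.] [0.4545 0.2551] 60.83 err 1.408
```

View pics/w4.png

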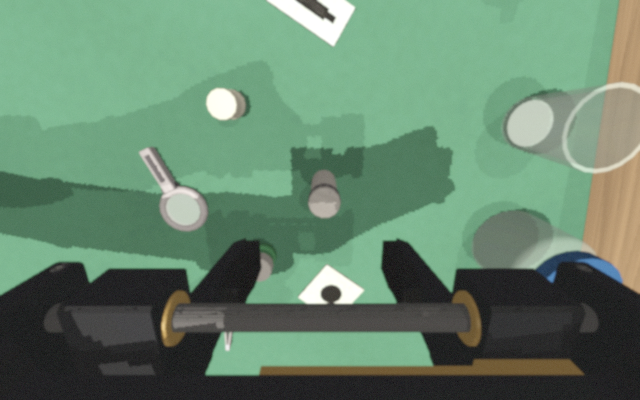

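```bash
python3 -c "
import cv2
a=cv2.imread('pics/t4.png')[190:270,120:220];cv2.imwrite('pics/t4c.png',cv2.resize(a,None,fx=7,fy=7,interpolation=cv2.INTER_CUBIC))"
```

```text
(no output)
```

View pics/t4c.png

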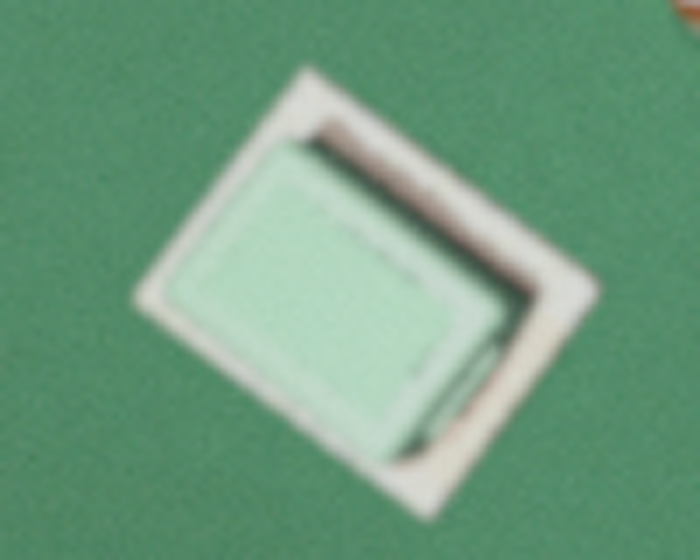

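```bash
cat > ov.py <<'E'
import sys
from h import *
# ov.py imgfile cam(top) out x0 y0 w h scale ; then name x y phi z ...
def ov(im,p,out,win,sc,items):
    x0,y0,w,h=win
    big=cv2.resize(im[y0:y0+h,x0:x0+w],None,fx=sc,fy=sc,interpolation=cv2.INTER_CUBIC)
    for (k,x,y,ph,z,col) in items:
        c,s=np.cos(np.radians(ph)),np.sin(np.radians(ph))
        for P in M[k]:
            Q=P.copy(); Q[:,:2]=P[:,:2]@np.array([[c,s],[-s,c]])+[x,y]; Q[:,2]+=z
            for part in (Q[:len(Q)//2],Q[len(Q)//2:]):
                uv=proj(None,part,p); uv=cv2.convexHull(uv.astype(np.float32)).reshape(-1,2)
                pts=(uv-[x0,y0]+.5)*sc
                cv2.polylines(big,[np.round(pts).astype(np.int32)],True,col,1,cv2.LINE_AA)
    cv2.imwrite(out,big[:,:,::-1])
E
python3 - <<'E'
from ov import *
im=cv2.imread('pics/t4.png')[:,:,::-1];p=viewer.camera_params('top')
ov(im,p,'pics/t4o.png',(120,190,100,80),7,[('box_pad',.4463,.2786,53.2,0,(0,0,255)),('denture_box_center',.4463,.2786,53.2,.003,(255,0,0))])
p=viewer.camera_params('wrist')
E
```

```text
(no output)
```

View pics/t4o.png

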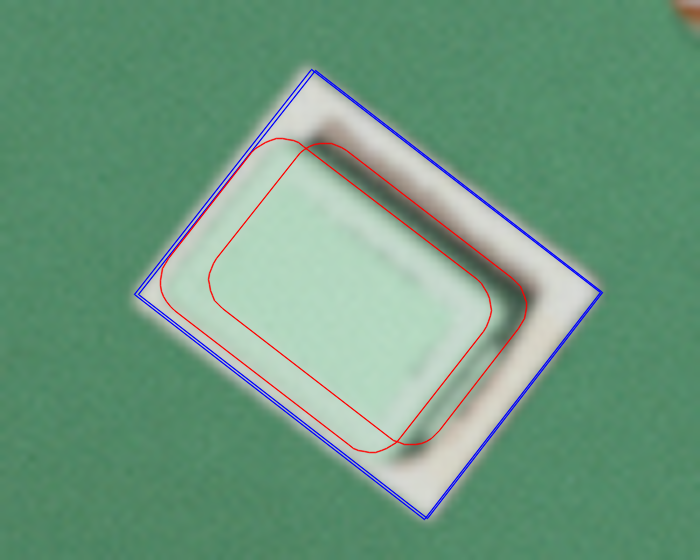

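```bash
cat > mint.py <<'E'
from h import *
import sys
def mint(im,p,x0=(.4455,.278,.93),z=.003):
    i=im.astype(int); win=np.zeros(im.shape[:2],bool); u=proj(None,[[x0[0],x0[1],.03]],p)[0].astype(int); win[max(u[1]-40,0):u[1]+40,max(u[0]-40,0):u[0]+40]=1
    m=win&(i[:,:,1]-i[:,:,0]>12)&(i[:,:,0]>105)
    n,l,st,_=cv2.connectedComponentsWithStats(m.astype(np.uint8)); m=l==1+st[1:,4].argmax()
    return m
if __name__=='__main__':
    p=viewer.camera_params('top')
    for f,x0,z in(('pics/top0.png',(.4452,.094,2.447),0),('pics/t4.png',(.4455,.278,.93),.003)):
        im=cv2.imread(f)[:,:,::-1]; print(im[233,265],im[232,165])
        m=mint(im,p,x0,z)
        # top face only fit
        M['bt']=[prism(rrect(.08,.056,.01),.0355,.036)]
        for k in('denture_box_center','bt'):
            x,e=fit(k,m,p,x0,z); print(f,k,m.sum(),np.round(x[:2],4),np.degrees(x[2]),e)
        cv2.imwrite(f+'m.png',cv2.resize((m*255).astype(np.uint8)[190:270,120:300],None,fx=4,fy=4))
E
python3 mint.py
```

```text
[162 188 172] [36 34 34]
pics/top0.png denture_box_center 1176 [0.4469 0.0943] 140.01788462217357 0.04422913579457075
pics/top0.png bt 1176 [0.446  0.0933] 138.91580646962814 0.03087515126278265
[ 83 138 105] [180 216 194]
pics/t4.png denture_box_center 1471 [0.4427 0.2829] 52.066283480398205 0.062157819935960625
pics/t4.png bt 1471 [0.4428 0.2753] 51.19330937719258 0.044120090956219646
```

View pics/t4.pngm.png

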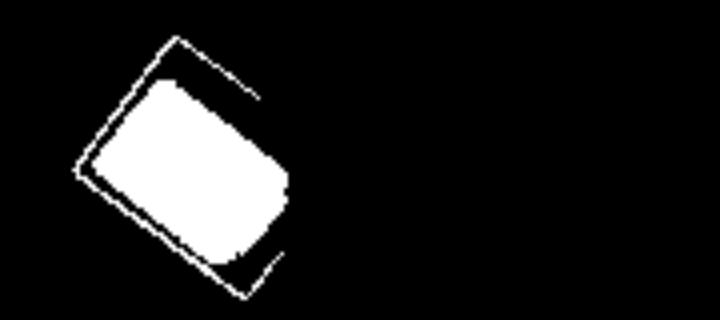

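```bash
sed -i 's/    n,l,st,_=cv2/    m=cv2.morphologyEx(m.astype(np.uint8),cv2.MORPH_OPEN,np.ones((5,5),np.uint8))>0\n    n,l,st,_=cv2/' mint.py; python3 mint.py
```

```text
[162 188 172] [36 34 34]
pics/top0.png denture_box_center 997 [0.4517 0.0959] 136.0886448206535 0.2089305951793244
pics/top0.png bt 997 [0.4491 0.0952] 143.07230666756521 0.15209188437327192
[ 83 138 105] [180 216 194]
pics/t4.png denture_box_center 1292 [0.4436 0.2787] 56.273693105829466 0.08653226210887865
pics/t4.png bt 1292 [0.4438 0.275 ] 52.33220878953965 0.010088107309464613
```

```bash
python3 -m inch '[[0.2,[-0.2,0.2,5],0],[0.2,[-0.2,0.2,10],0],[0.2,[-0.2,0.2,14],0],[0.2,[-0.2,0.2,15.4],0],[0.2,[-0.2,0.2,15.4],0],[0.2,[-0.2,0.2,15.4],0],[0.2,[-0.2,0.2,15.4],0]]'
python3 go.py .628 -.098 .043 81
python3 look.py wrist tablet_tube_center w5 0 .6271 -.098 0
```

```text
clock: 9.75
tool_pos: [0.6304, -0.0999, 0.0462]
eef_rot: [0.759, 0.651, 0.002, 0.002]
contact_force: [0.3, -0.1, 1.1]
opening: 0.8
now [ 0.6304 -0.0999  0.0462] phi 81.22 q [ 0.27  1.   -0.34  1.64  0.54  0.59 -0.53] tiltz [ 0.004 -0.    -1.   ] op 0.8 F [ 0.3 -0.1  1.1] t 9.75
shift cm [ 0.15 -0.27  0.32] yaw 0.22
wrist tablet_tube_center 0.59 [276. 212.  76. 133.] [ 0.6289 -0.097 ] 0.07 err 0.432
```

View pics/w5.png

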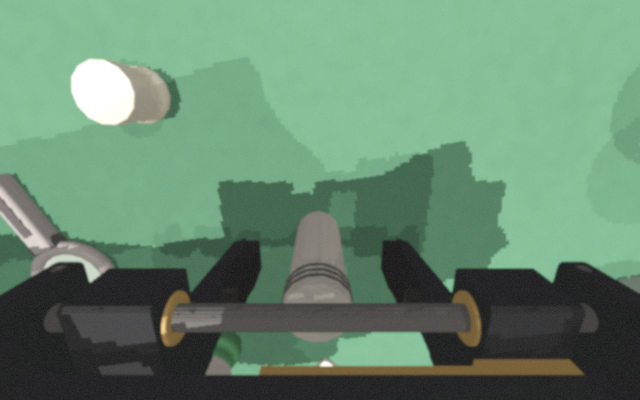

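```bash
python3 -m inch '[[0.2,[0,0,0],0]]';python3 -m inch '[[0.2,[0,0,0],0]]';python3 -m inch '[[0.2,[0,0,0.3],0],[0.2,[0,0,0.3],0]]'; python3 go.py .628 -.098 .043 81
```

```text
clock: 9.95
tool_pos: [0.6294, -0.1001, 0.0451]
eef_rot: [0.759, 0.651, 0.001, 0.001]
contact_force: [-0.2, 0.6, -0.2]
opening: 0.799
clock: 10.05
tool_pos: [0.6289, -0.1001, 0.0445]
eef_rot: [0.759, 0.651, 0.0, 0.0]
contact_force: [0.2, 0.5, -1.6]
opening: 0.8
clock: 10.25
tool_pos: [0.6283, -0.1, 0.0404]
eef_rot: [0.759, 0.651, -0.0, -0.0]
contact_force: [0.1, 0.2, -0.3]
opening: 0.8
now [ 0.6283 -0.1     0.0404] phi 81.23 q [ 0.27  1.01 -0.34  1.65  0.54  0.58 -0.53] tiltz [-0.001 -0.    -1.   ] op 0.8 F [ 0.1  0.2 -0.3] t 10.25
shift cm [ 0.19 -0.06 -0.26] yaw 0.23
```

```bash
python3 -m inch '[[0.2,[0.2,0,-0.2],0],[0.2,[0.2,0,-0.2],0],[0.2,[0.2,0,-0.2],0],[1,[0.2,0,-0.2],0],[1,[0.2,0,-0.2],0],[1,[0.2,0,-0.2],0],[1,[0.2,0,-0.2],0],[1,[0.2,0,-0.2],0],[1,[0.2,0,-0.2],0],[1,[0.2,0,-0.2],0],[1,[0.2,0,-0.2],0],[1,[0.2,0,-0.2],0]]' 20;  python3 go.py .6156 -.2573 .146 81
```

```text
clock: 11.45
tool_pos: [0.6289, -0.098, 0.0427]
eef_rot: [0.759, 0.651, -0.0, 0.0]
contact_force: [0.0, -0.5, -0.5]
opening: 0.326
now [ 0.6289 -0.098   0.0427] phi 81.23 q [ 0.27  1.   -0.34  1.65  0.54  0.59 -0.54] tiltz [ 0. -0. -1.] op 0.326 F [ 0.  -0.5 -0.5] t 11.45
shift cm [-15.95   1.12 -10.33] yaw 0.23
```

```bash
python3 -m inch '[[1,[0,0,-4],0],[1,[0,0,-8],0],[1,[-2,0.1,-10.3],0],[1,[-6,0.4,-10.3],0],[1,[-10,0.8,-10.3],0],[1,[-14,1.1,-10.3],0],[1,[-16,1.1,-10.3],0],[1,[-16,1.1,-10.3],0],[1,[-16,1.1,-10.3],0],[1,[-16,1.1,-10.3],0],[1,[-16,1.1,-10.3],0],[1,[-16,1.1,-10.3],0]]';  python3 go.py .6156 -.2573 .046 81
python3 - <<'E'
from h import *
im=viewer.snapshot('side');cv2.imwrite('pics/s6.png',im[:,:,::-1])
E
```

```text
clock: 12.65
tool_pos: [0.6158, -0.2562, 0.1458]
eef_rot: [0.758, 0.652, 0.0, -0.0]
contact_force: [0.5, 0.0, -0.9]
opening: 0.328
now [ 0.6158 -0.2562  0.1458] phi 81.36 q [ 0.56  0.9  -0.45  1.51  0.48  0.84 -0.22] tiltz [ 0.     0.001 -1.   ] op 0.328 F [ 0.5  0.  -0.9] t 12.65
shift cm [-0.12  0.    9.98] yaw 0.36
```

View pics/s6.png

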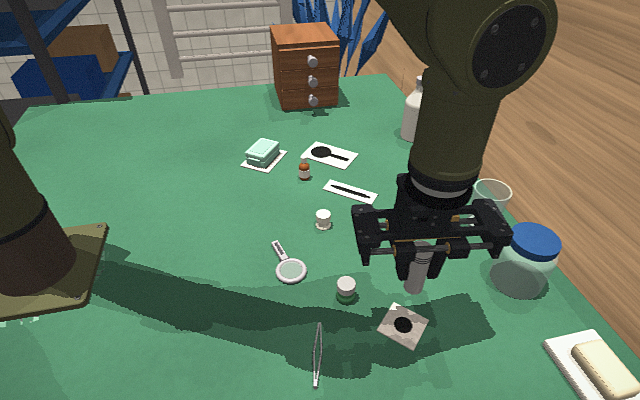

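```bash
python3 -m inch '[[1,[-0.1,0,4],0],[1,[-0.1,0,7],0],[1,[-0.1,0,9],0],[1,[-0.1,0,9.6],0],[1,[-0.1,0,10],0],[1,[-0.1,0,10],0],[1,[-0.1,0,10],0],[1,[-0.1,0,10],0],[1,[-0.1,0,10],0]]';  python3 go.py .6156 -.2573 .0455 81
```

```text
clock: 13.6
tool_pos: [0.6156, -0.2589, 0.0465]
eef_rot: [0.759, 0.651, 0.0, 0.001]
contact_force: [0.1, -0.7, 0.3]
opening: 0.324
now [ 0.6156 -0.2589  0.0465] phi 81.23 q [ 0.53  1.03 -0.39  1.54  0.55  0.68 -0.27] tiltz [ 0.001 -0.    -1.   ] op 0.324 F [ 0.1 -0.7  0.3] t 13.6
shift cm [ 0.16 -0.02  0.1 ] yaw 0.23
```

```bash
python3 -m inch '[[1,[0.15,0,0.08],0],[1,[0.15,0,0.08],0],[1,[0.15,0,0.08],0],[1,[0.15,0,0.08],0]]';  python3 go.py .6156 -.2573 .0455 81
```

```text
clock: 14.0
tool_pos: [0.6158, -0.2578, 0.0457]
eef_rot: [0.759, 0.651, 0.0, 0.001]
contact_force: [-1.5, -0.4, 5.7]
opening: 0.321
now [ 0.6158 -0.2578  0.0457] phi 81.21 q [ 0.53  1.03 -0.39  1.54  0.55  0.68 -0.28] tiltz [ 0.001 -0.001 -1.   ] op 0.321 F [-1.5 -0.4  5.7] t 14.0
shift cm [ 0.05 -0.03  0.02] yaw 0.21
```

```bash
python3 -m inch '[[0.55,[0,0,0],0],[0.5,[0,0,0],0],[0.4,[0,0,0],0],[0.3,[0,0,0],0],[0.3,[0,0,0],0],[0.3,[0,0,-3],0],[0.3,[0,0,-7],0],[0.3,[0,0,-11],0],[0.3,[0,0,-15],0],[0.3,[0,0,-15],0]]';  python3 go.py .4677 -.2755 .14 74;python3 look.py wrist tablet_tube_center w7 .003 .6156 -.2573 0
python3 look.py top tablet_tube_center t7 .003 .6156 -.2573 0
```

```text
clock: 15.0
tool_pos: [0.6191, -0.2578, 0.2012]
eef_rot: [0.759, 0.651, 0.003, 0.005]
contact_force: [1.3, 0.3, 0.6]
opening: 0.702
now [ 0.6191 -0.2578  0.2012] phi 81.2 q [ 0.57  0.84 -0.48  1.47  0.44  0.93 -0.19] tiltz [ 0.011 -0.003 -1.   ] op 0.702 F [1.3 0.3 0.6] t 15.0
shift cm [ -4.06 -14.76   5.96] yaw 7.2
wrist tablet_tube_center 0.7 [298. 168.  36.  49.] [ 0.6154 -0.2584] 6.06 err 0.049
top tablet_tube_center 0.93 [439. 134.  25.  23.] [ 0.6136 -0.259 ] -0.72 err 0.068
```

View pics/w7.png

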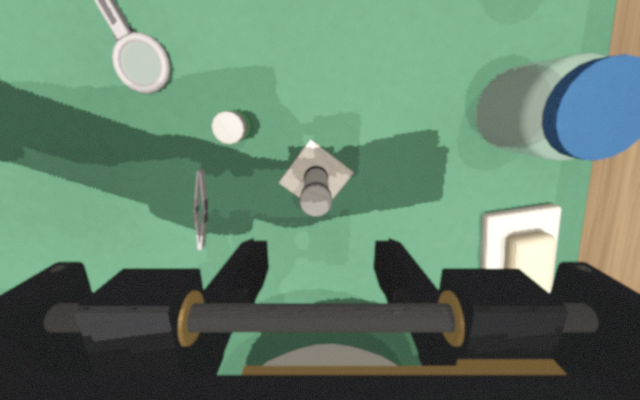

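```bash
python3 -m inch '[[0.5,[-1.4,-5,0],3],[0.5,[-4.1,-14.8,4],7],[0.5,[-4.1,-14.8,6],7],[0.5,[-4.1,-14.8,6],7],[0.5,[-4.1,-14.8,6],7],[0.5,[-4.1,-14.8,6],7],[0.5,[-4.1,-14.8,6],7],[0.5,[-4.1,-14.8,6],7],[0.5,[-4.1,-14.8,6],7]]';  python3 go.py .4677 -.2755 .016 74
python3 look.py wrist tweezers_center w8 0 .4677 -.2755 74
python3 look.py top tablet_tube_center t8 .003 .6156 -.2573 0
```

```text
clock: 16.1
tool_pos: [0.4642, -0.275, 0.1354]
eef_rot: [0.797, 0.604, 0.001, 0.001]
contact_force: [-0.2, 0.0, -0.2]
opening: 0.5
now [ 0.4642 -0.275   0.1354] phi 74.28 q [ 0.68  0.78 -0.38  1.92  0.53  0.54 -0.34] tiltz [ 0.002 -0.    -1.   ] op 0.5 F [-0.2  0.  -0.2] t 16.1
shift cm [ 0.04  0.33 11.94] yaw 0.28
wrist tweezers_center 0.87 [314. 142.  18. 103.] [ 0.4678 -0.2762] 74.35 err 0.589
top tablet_tube_center 0.89 [439. 132.  26.  24.] [ 0.6136 -0.2584] 8.43 err 0.092
```

View pics/w8.png

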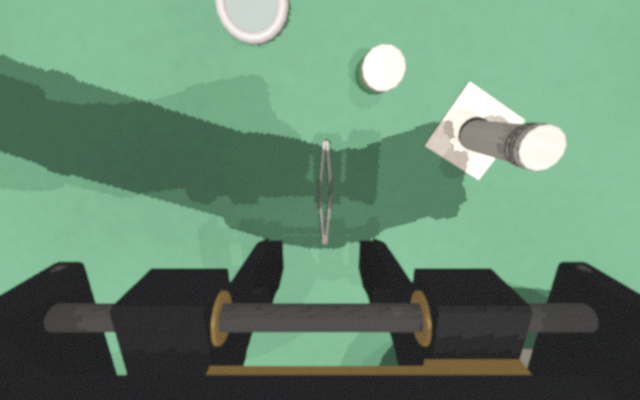

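```bash
python3 -m inch '[[0.5,[0.03,0.33,5],0],[0.5,[0.03,0.33,9],0],[0.5,[0.03,0.33,10.5],0],[0.5,[0.03,0.33,11.3],0],[0.5,[0.03,0.33,11.5],0],[0.5,[0.03,0.33,11.5],0],[0.5,[0.03,0.33,11.5],0],[0.5,[0.03,0.33,11.5],0]]';  python3 go.py .4677 -.2757 .016 74
```

```text
clock: 17.1
tool_pos: [0.4667, -0.2762, 0.0209]
eef_rot: [0.798, 0.603, 0.0, 0.001]
contact_force: [-0.2, 0.1, 0.6]
opening: 0.501
now [ 0.4667 -0.2762  0.0209] phi 74.21 q [ 0.58  0.97 -0.22  1.95  0.65  0.3  -0.45] tiltz [ 0.002 -0.001 -1.   ] op 0.501 F [-0.2  0.1  0.6] t 17.1
shift cm [0.08 0.08 0.49] yaw 0.21
```

```bash
python3 -m inch '[[0.5,[0.06,0.08,0.4],0],[0.5,[0.06,0.08,0.45],0],[0.5,[0.06,0.08,0.45],0],[0.7,[0.06,0.08,0.45],0],[1,[0.06,0.08,0.45],0],[1,[0.06,0.08,0.45],0],[1,[0.06,0.08,0.45],0],[1,[0.06,0.08,0.45],0],[1,[0.06,0.08,0.45],0],[1,[0.06,0.08,0.45],0],[1,[0.06,0.08,0.45],0]]' 20;  python3 go.py .4677 -.2757 .14 74
```

```text
clock: 18.2
tool_pos: [0.4672, -0.2755, 0.0155]
eef_rot: [0.797, 0.603, 0.0, 0.0]
contact_force: [-0.0, -0.2, 0.5]
opening: 0.129
now [ 0.4672 -0.2755  0.0155] phi 74.23 q [ 0.57  0.98 -0.21  1.94  0.65  0.29 -0.45] tiltz [ 0. -0. -1.] op 0.129 F [-0.  -0.2  0.5] t 18.2
shift cm [ -0.     0.06 -12.45] yaw 0.23
```

```bash
python3 -m inch '[[1,[0,0,-4],0],[1,[0,0,-8],0],[1,[0,0,-12],0],[1,[0,0,-15],0],[1,[0,0,-15],0]]';  python3 go.py .6257 .0978 .14 139.6; python3 - <<'E'
from h import *
im=viewer.snapshot('wrist');cv2.imwrite('pics/w9.png',im[:,:,::-1])
E
```

```text
clock: 18.7
tool_pos: [0.4692, -0.2764, 0.1692]
eef_rot: [0.798, 0.603, 0.002, 0.003]
contact_force: [1.1, 0.1, -0.8]
opening: 0.131
now [ 0.4692 -0.2764  0.1692] phi 74.2 q [ 0.71  0.73 -0.43  1.89  0.5   0.62 -0.32] tiltz [ 0.007 -0.003 -1.   ] op 0.131 F [ 1.1  0.1 -0.8] t 18.7
shift cm [40.27  4.85  2.91] yaw -65.4
```

View pics/w9.png

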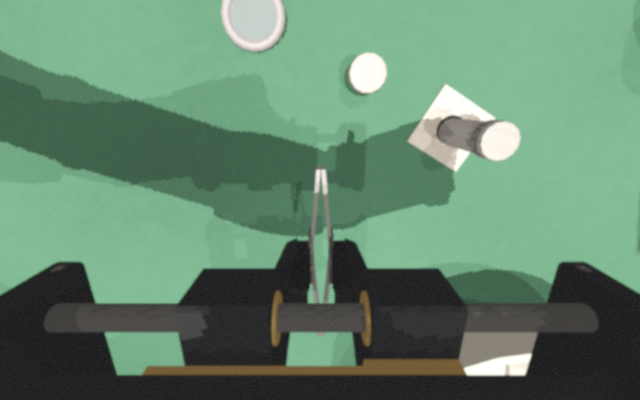

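```bash
python3 - <<'E'
from h import *
from scipy.spatial.transform import Rotation as Ro
s=r.get_state();p=viewer.camera_params('wrist');R=Ro.from_quat(s['eef_rot']).as_matrix()
for d in(.045,.048,.05,.052,.055): print(d,proj(None,[s['tool_pos']+R@[d,0,.0105]],p))
im=cv2.imread('pics/w9.png')[150:260,290:350]; cv2.imwrite('pics/w9c.png',cv2.resize(im,None,fx=5,fy=5,interpolation=cv2.INTER_CUBIC))
E
```

```text
0.045 [[320.79547349 180.25475622]]
0.048 [[320.80216659 174.57710967]]
0.05 [[320.80667709 170.75093454]]
0.052 [[320.81122691 166.89139601]]
0.055 [[320.81812652 161.03857097]]
```

View pics/w9c.png

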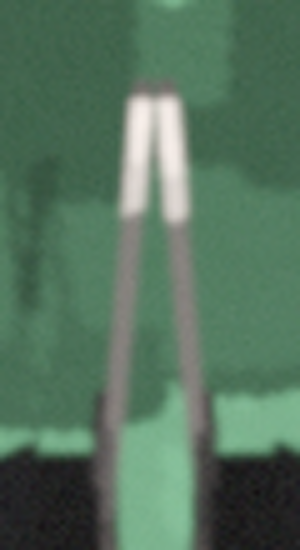

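```bash
python3 -m inch '[[1,[40.2,4.8,2.9],-65.4],[1,[40.2,4.8,2.9],-65.4],[1,[40.2,4.8,2.9],-65.4],[1,[40.2,4.8,2.9],-65.4],[1,[40.2,4.8,2.9],-65.4],[1,[40.2,4.8,2.9],-65.4],[1,[40.2,4.8,2.9],-65.4],[1,[40.2,4.8,2.9],-65.4],[1,[40.2,4.8,2.9],-65.4],[1,[40.2,4.8,2.9],-65.4],[1,[40.2,4.8,2.9],-65.4],[1,[40.2,4.8,2.9],-65.4],[1,[40.2,4.8,2.9],-65.4],[1,[40.2,4.8,2.9],-65.4],[1,[40.2,4.8,2.9],-65.4]]';  python3 go.py .6257 .0978 .03 139.6;  python3 look.py wrist tweezers_pad w10 0 .6257 .0978 139.6
```

```text
clock: 20.25
tool_pos: [0.6226, 0.0976, 0.1366]
eef_rot: [0.346, 0.938, -0.0, 0.0]
contact_force: [0.3, 0.7, -0.1]
opening: 0.132
now [0.6226 0.0976 0.1366] phi 139.57 q [ 0.12  0.92 -0.67  1.63  0.72  0.85  0.02] tiltz [ 0. -0. -1.] op 0.132 F [ 0.3  0.7 -0.1] t 20.25
shift cm [-0.22  0.22 10.66] yaw -0.03
wrist tweezers_pad 0.8 [301. 134.  43. 117.] [0.6249 0.0977] 139.92 err 0.18
```

View pics/w10.png

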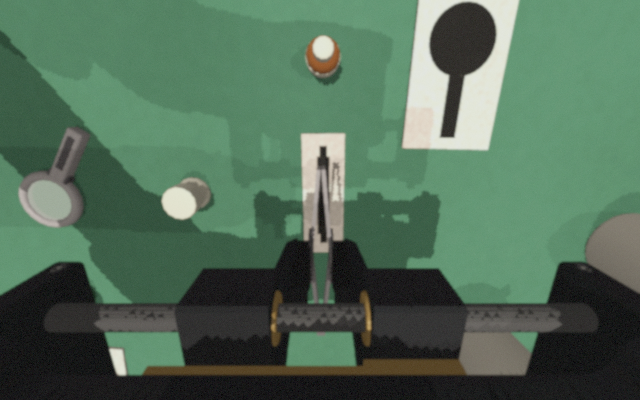

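```bash
python3 -m inch '[[1,[-0.3,0.22,5],0],[1,[-0.3,0.22,9],0],[1,[-0.3,0.22,10.5],0],[1,[-0.3,0.22,11.2],0],[1,[-0.3,0.22,11.2],0],[1,[-0.3,0.22,11.2],0],[1,[-0.3,0.22,11.2],0],[1,[-0.3,0.22,11.2],0],[1,[-0.3,0.22,11.2],0]]';  python3 go.py .626 .0972 .0185 139.6
```

```text
clock: 21.25
tool_pos: [0.6267, 0.0981, 0.0252]
eef_rot: [0.345, 0.939, 0.0, 0.001]
contact_force: [0.7, -0.6, -0.3]
opening: 0.132
now [0.6267 0.0981 0.0252] phi 139.62 q [ 0.07  1.07 -0.57  1.65  0.84  0.68 -0.07] tiltz [ 0.001  0.    -1.   ] op 0.132 F [ 0.7 -0.6 -0.3] t 21.25
shift cm [-0.01 -0.12  0.67] yaw 0.02
```

```bash
python3 -m inch '[[1,[0,-0.08,0.4],0],[1,[0,-0.08,0.62],0],[1,[0,-0.08,0.62],0],[1,[0,-0.08,0.62],0],[1,[0,-0.08,0.62],0]]';  python3 go.py .626 .0972 .0185 139.6
```

```text
clock: 21.75
tool_pos: [0.6256, 0.0972, 0.0185]
eef_rot: [0.345, 0.939, -0.0, 0.0]
contact_force: [-1.7, 0.2, 4.8]
opening: 0.134
now [0.6256 0.0972 0.0185] phi 139.62 q [ 0.07  1.08 -0.56  1.65  0.85  0.67 -0.08] tiltz [-0.    -0.001 -1.   ] op 0.134 F [-1.7  0.2  4.8] t 21.75
shift cm [-0.03  0.02 -0.  ] yaw 0.02
```

```bash
python3 -m inch '[[0.8,[0,0,0],0],[0.7,[0,0,0],0],[0.6,[0,0,0],0],[0.6,[0,0,0],0],[0.6,[0,0,-3],0],[0.6,[0,0,-7],0],[0.6,[0,0,-12],0],[0.6,[0,0,-12],0],[0.6,[0,0,-12],0]]';  python3 go.py .4385 -.0531 .14 105.2;  python3 look.py top tweezers_center t11 0.003 .6257 .0978 139.6; python3 - <<'E'
from h import *
im=viewer.snapshot('wrist');cv2.imwrite('pics/w11.png',im[:,:,::-1])
E
```

```text
clock: 22.65
tool_pos: [0.6264, 0.0975, 0.1393]
eef_rot: [0.345, 0.939, 0.001, 0.001]
contact_force: [-0.3, -0.6, -0.2]
opening: 0.396
now [0.6264 0.0975 0.1393] phi 139.62 q [ 0.13  0.92 -0.67  1.62  0.71  0.86  0.03] tiltz [ 0.002  0.    -1.   ] op 0.396 F [-0.3 -0.6 -0.2] t 22.65
shift cm [  4.55 -23.65  -0.12] yaw 34.42
top tweezers_center 0.44 [245. 158.  11.   6.] [0.6255 0.0984] 140.41 err 10.212
top tweezers_center 0.39 [143. 209.  55.  46.] [0.6256 0.0983] 140.55 err 1.073
```

View pics/w11.png

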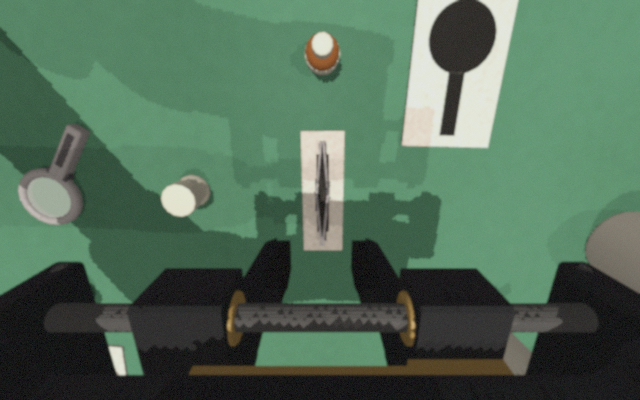

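```bash
python3 -m inch '[[0.6,[4.5,-23.6,0],34.4],[0.6,[4.5,-23.6,0],34.4],[0.6,[4.5,-23.6,0],34.4],[0.6,[4.5,-23.6,0],34.4],[0.6,[4.5,-23.6,0],34.4],[0.6,[4.5,-23.6,0],34.4],[0.6,[4.5,-23.6,0],34.4],[0.6,[4.5,-23.6,0],34.4],[0.6,[4.5,-23.6,0],34.4],[0.6,[4.5,-23.6,0],34.4],[0.6,[4.5,-23.6,0],34.4]]';  python3 go.py .4385 -.0531 .016 105.2;  python3 look.py top tweezers_center t12 0.003 .6257 .0978 139.6; python3 look.py wrist magnifier_handle w12 0 .4385 -.0531 285.2
python3 -c "
from ov import *
im=cv2.imread('pics/t12.png')[:,:,::-1];p=viewer.camera_params('top')
ov(im,p,'pics/t12o.png',(230,105,75,75),8,[('tweezers_pad',.6257,.0978,139.6,0,(0,0,255)),('tweezers_center',.6257,.0978,139.6,.003,(255,0,0))])"
```

```text
clock: 23.9
tool_pos: [0.439, -0.0527, 0.1381]
eef_rot: [0.607, 0.795, 0.0, -0.0]
contact_force: [-0.0, -1.0, 0.9]
opening: 0.395
now [ 0.439  -0.0527  0.1381] phi 105.27 q [ 0.28  0.7  -0.41  2.2   0.77  0.38 -0.51] tiltz [ 0.  0. -1.] op 0.395 F [-0.  -1.   0.9] t 23.9
shift cm [-0.03 -0.07 12.21] yaw 0.07
top tweezers_center 0.51 [250. 128.  33.  36.] [0.6256 0.0966] 139.75 err 2.371
wrist magnifier_handle 0.88 [296. 170.  56. 102.] [ 0.4396 -0.0526] 285.59 err 0.061
```

View pics/w12.png

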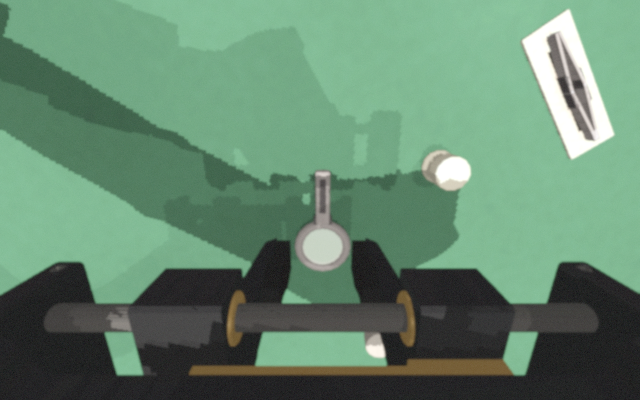

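View pics/t12o.png

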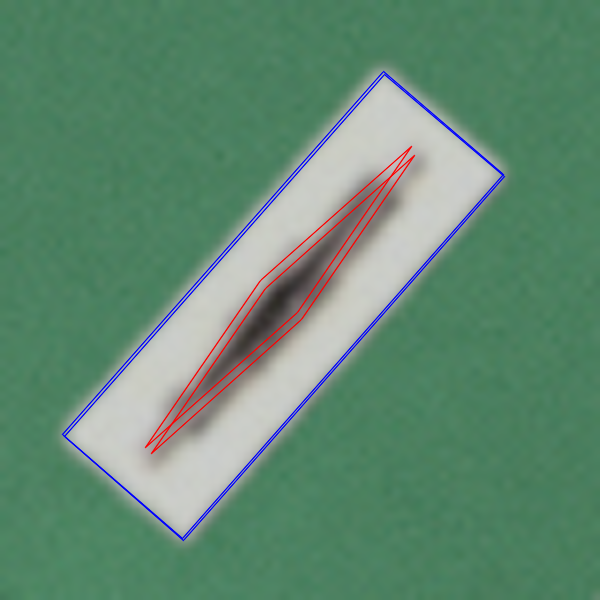

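```bash
python3 -m inch '[[0.6,[0,0,5],0],[0.6,[0,0,9],0],[0.6,[0,0,10.7],0],[0.6,[0,0,11.5],0],[0.6,[0,0,11.8],0],[0.6,[0,0,11.8],0],[0.6,[0,0,11.8],0],[0.6,[0,0,11.8],0],[0.6,[0,0,11.8],0]]';  python3 go.py .439 -.053 .016 105.4
```

```text
clock: 25.0
tool_pos: [0.4388, -0.0533, 0.0208]
eef_rot: [0.607, 0.795, -0.0, 0.0]
contact_force: [0.4, 1.4, 0.3]
opening: 0.399
now [ 0.4388 -0.0533  0.0208] phi 105.23 q [ 0.16  0.95 -0.24  2.24  1.73  0.2  -1.44] tiltz [ 0.001 -0.001 -1.   ] op 0.399 F [0.4 1.4 0.3] t 25.0
shift cm [0.02 0.03 0.48] yaw -0.17
```

```bash
python3 -m inch '[[0.6,[0,0,0.3],0],[0.6,[0,0,0.42],0],[0.6,[0,0,0.42],0],[0.8,[0,0,0.42],0],[1,[0,0,0.42],0],[1,[0,0,0.42],0],[1,[0,0,0.42],0],[1,[0,0,0.42],0],[1,[0,0,0.42],0],[1,[0,0,0.42],0],[1,[0,0,0.42],0]]' 30;  python3 go.py .439 -.053 .016 105.4
```

```text
clock: 26.1
tool_pos: [0.4386, -0.0532, 0.016]
eef_rot: [0.607, 0.795, 0.0, 0.0]
contact_force: [1.1, -0.0, 0.3]
opening: 0.155
now [ 0.4386 -0.0532  0.016 ] phi 105.23 q [ 0.18  0.96 -0.26  2.24  1.75  0.22 -1.46] tiltz [ 0. -0. -1.] op 0.155 F [ 1.1 -0.   0.3] t 26.1
shift cm [0.01 0.04 0.  ] yaw -0.17
```

```bash
python3 -m inch '[[1,[0,0,-3],0],[1,[0,0,-7],0],[1,[0,0,-11],0],[1,[0,0,-14],0],[1,[0,0,-14],0]]';  python3 go.py .6374 .2388 .15 -41.4
```

```text
clock: 26.6
tool_pos: [0.4391, -0.0526, 0.1593]
eef_rot: [0.607, 0.795, 0.002, 0.001]
contact_force: [0.6, -0.6, 0.1]
opening: 0.154
now [ 0.4391 -0.0526  0.1593] phi 105.22 q [ 0.39  0.69 -0.6   2.18  0.83  0.51 -0.58] tiltz [ 0.003  0.002 -1.   ] op 0.154 F [ 0.6 -0.6  0.1] t 26.6
shift cm [22.91 26.78  1.04] yaw 146.62
```

```bash
python3 -m inch '[[1,[22.9,26.8,0.5],110],[1,[22.9,26.8,0.5],110],[1,[22.9,26.8,0.5],110],[1,[22.9,26.8,0.5],110],[1,[22.9,26.8,0.5],110],[1,[22.9,26.8,0.5],110],[1,[22.9,26.8,0.5],110],[1,[22.9,26.8,0.5],110],[1,[22.9,26.8,0.5],110],[1,[22.9,26.8,0.5],110],[1,[22.9,26.8,0.5],110],[1,[22.9,26.8,0.5],110],[1,[22.9,26.8,0.5],110],[1,[22.9,26.8,0.5],110],[1,[22.9,26.8,0.5],110],[1,[22.9,26.8,0.5],110],[1,[22.9,26.8,0.5],110]]';  python3 go.py .6374 .2388 .15 -41.4
```

```text
clock: 28.3
tool_pos: [0.6369, 0.2381, 0.1509]
eef_rot: [0.999, -0.041, -0.0, -0.0]
contact_force: [-0.5, 0.4, -0.8]
opening: 0.159
now [0.6369 0.2381 0.1509] phi -4.71 q [-0.37  0.88 -0.12  1.47  0.13  0.8  -2.18] tiltz [-0.  0. -1.] op 0.159 F [-0.5  0.4 -0.8] t 28.3
shift cm [ 0.04 -0.08  0.09] yaw 36.69
```

```bash
python3 -m inch '[[1,[0,0,0],8],[1,[0,0,0],16],[1,[0,0,0],24],[1,[0,0,0],30],[1,[0,0,0],36.7],[1,[0,0,0],36.7],[1,[0,0,0],36.7],[1,[0,0,0],36.7]]';  python3 go.py .6374 .2388 .15 -41.4
```

```text
clock: 29.1
tool_pos: [0.6369, 0.2382, 0.151]
eef_rot: [0.936, -0.353, -0.0, -0.0]
contact_force: [0.1, -0.2, -0.3]
opening: 0.158
now [0.6369 0.2382 0.151 ] phi -41.34 q [-0.47  0.88  0.1   1.48 -0.11  0.79 -2.63] tiltz [-0.  0. -1.] op 0.158 F [ 0.1 -0.2 -0.3] t 29.1
shift cm [-0.01 -0.08  0.1 ] yaw 0.06
```

```bash
python3 -m inch '[[1,[0,0,4],0],[1,[0,0,8],0],[1,[0,0,10.5],0],[1,[0,0,12],0],[1,[0,0,12.4],0],[1,[0,0,12.4],0],[1,[0,0,12.4],0],[1,[0,0,12.4],0],[1,[0,0,12.4],0]]';  python3 go.py .6370 .2384 .019 -41.5;python3 look.py top magnifier_handle t13 .01 .637 .2384 138.6; python3 - <<'E'
from h import *
im=viewer.snapshot('wrist');cv2.imwrite('pics/w13.png',im[:,:,::-1])
E
```

```text
clock: 30.0
tool_pos: [0.6377, 0.2384, 0.0282]
eef_rot: [0.935, -0.354, 0.001, -0.001]
contact_force: [-0.0, -0.5, -1.1]
opening: 0.155
now [0.6377 0.2384 0.0282] phi -41.46 q [-0.46  1.05  0.08  1.51 -0.12  0.58 -2.62] tiltz [ 0.002  0.001 -1.   ] op 0.155 F [-0.  -0.5 -1.1] t 30.0
shift cm [-0.05  0.05  0.92] yaw 0.04
top magnifier_handle 0.7 [161. 141.  26.  28.] [0.6342 0.2428] 140.69 err 0.474
```

View pics/w13.png

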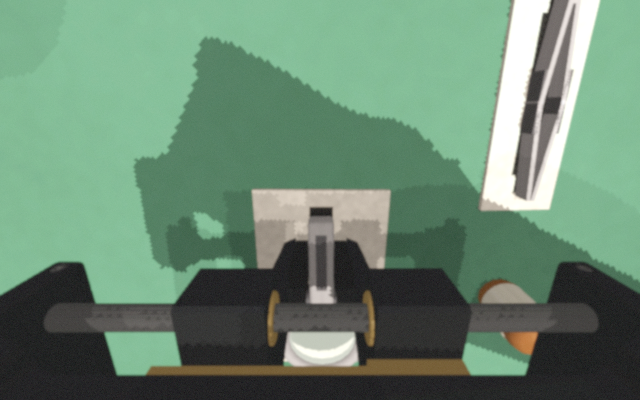

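View pics/t13.png

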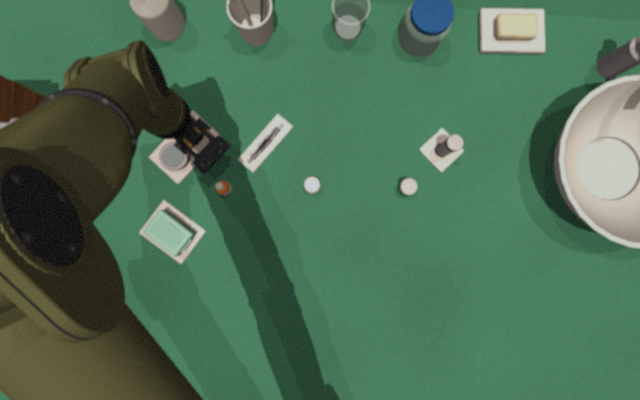

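```bash
python3 -m inch '[[1,[0,0,0.4],0],[1,[0,0,0.7],0],[1,[0,0,0.85],0],[1,[0,0,0.85],0],[1,[0,0,0.85],0],[1,[0,0,0.85],0]]';  python3 go.py .6370 .2384 .019 -41.5
```

```text
clock: 30.75
tool_pos: [0.6368, 0.2381, 0.0191]
eef_rot: [0.935, -0.354, -0.0, 0.0]
contact_force: [-1.9, -0.1, 6.4]
opening: 0.153
now [0.6368 0.2381 0.0191] phi -41.48 q [-0.46  1.07  0.07  1.51 -0.12  0.57 -2.62] tiltz [-0.001 -0.    -1.   ] op 0.153 F [-1.9 -0.1  6.4] t 30.75
shift cm [-0.01 -0.04  0.01] yaw 0.02
```

```bash
python3 -m inch '[[0.8,[0,0,0],0],[0.7,[0,0,0],0],[0.6,[0,0,0],0],[0.6,[0,0,0],0],[0.6,[0,0,-2],0],[0.6,[0,0,-6],0],[0.6,[0,0,-11],0],[0.6,[0,0,-16],0],[0.5,[0,0,-18],0],[0.4,[0,0,-18],0]]';  python3 go.py .4455 .277 .2 53.2
```

```text
clock: 31.75
tool_pos: [0.6397, 0.2389, 0.2044]
eef_rot: [0.935, -0.354, 0.004, -0.003]
contact_force: [0.0, -0.7, 0.5]
opening: 0.558
now [0.6397 0.2389 0.2044] phi -41.49 q [-0.49  0.82  0.13  1.44 -0.12  0.88 -2.62] tiltz [ 0.009  0.003 -1.   ] op 0.558 F [ 0.  -0.7  0.5] t 31.75
shift cm [-17.07  10.01   0.28] yaw -94.69
```

```bash
python3 go.py .5 -.15 .25 60
```

```text
now [0.6397 0.2389 0.2044] phi -41.49 q [-0.49  0.82  0.13  1.44 -0.12  0.88 -2.62] tiltz [ 0.009  0.003 -1.   ] op 0.558 F [ 0.  -0.7  0.5] t 31.75
shift cm [15.32 38.35 -4.82] yaw -101.49
```

```bash
python3 -m inch '[[0.4,[15.3,38.3,-4.8],-101],[0.4,[15.3,38.3,-4.8],-101],[0.4,[15.3,38.3,-4.8],-101],[0.4,[15.3,38.3,-4.8],-101],[0.4,[15.3,38.3,-4.8],-101],[0.4,[15.3,38.3,-4.8],-101],[0.4,[15.3,38.3,-4.8],-101],[0.4,[15.3,38.3,-4.8],-101],[0.4,[15.3,38.3,-4.8],-101],[0.4,[15.3,38.3,-4.8],-101],[0.4,[15.3,38.3,-4.8],-101],[0.4,[15.3,38.3,-4.8],-101],[0.4,[15.3,38.3,-4.8],-101],[0.4,[15.3,38.3,-4.8],-101]]'; python3 - <<'E'
from ov import *
from mint import mint
im=viewer.snapshot('top');p=viewer.camera_params('top');cv2.imwrite('pics/t14.png',im[:,:,::-1])
for k,x in(('denture_box_center',(.4455,.278,.93)),('magnifier_handle',(.637,.2384,2.417)),('tablet_tube_center',(.6156,-.2573,0)),('tweezers_center',(.6257,.0978,2.436))):
    for l in viewer.outline_of('top',k)[:1]:
        o,e=fit(k,l['pixels'],p,x,.003); print(k,round(l['p'],2),np.round(l['bbox']),np.round(o[:2],4),round(np.degrees(o[2]),1),round(e,3))
M['bt']=[prism(rrect(.08,.056,.01),.0355,.036)]
o,e=fit('bt',mint(im,p),p,(.4455,.278,.93),.003);print('bt',o,e)
ov(im,p,'pics/t14o.png',(130,100,95,75),8,[('magnifier_pad_lens',.5961,.2752,138.6,0,(0,0,255)),('magnifier_handle',.6374,.2388,138.6,.003,(255,0,0))])
ov(im,p,'pics/t14t.png',(410,115,65,60),8,[('tube_pad',.6156,-.2573,133.9,0,(0,0,255)),('tablet_tube_center',.6156,-.2573,0,.003,(255,0,0))])
E
```

```text
clock: 33.15
tool_pos: [0.4975, -0.1501, 0.2461]
eef_rot: [0.869, 0.495, -0.0, -0.0]
contact_force: [0.3, -0.5, -0.0]
opening: 0.597
denture_box_center 0.55 [143. 212.  55.  44.] [0.4439 0.2777] 50.5 0.014
magnifier_handle 0.71 [163. 126.  39.  45.] [0.6349 0.2388] 139.7 0.08
tweezers_center 0.64 [247. 125.  38.  38.] [0.6238 0.0981] 139.5 0.285
bt [0.44380058 0.27550702 0.91207189] 0.012780717434256338
```

View pics/t14o.png

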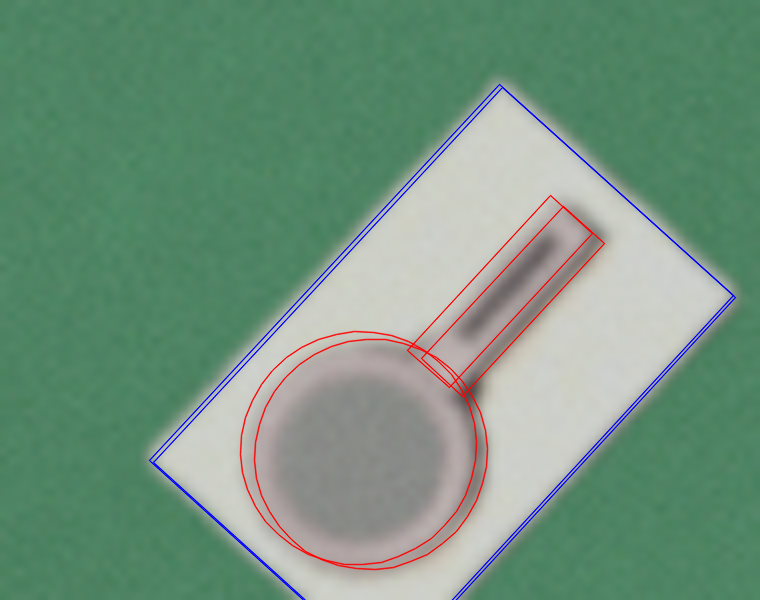

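View pics/t14t.png

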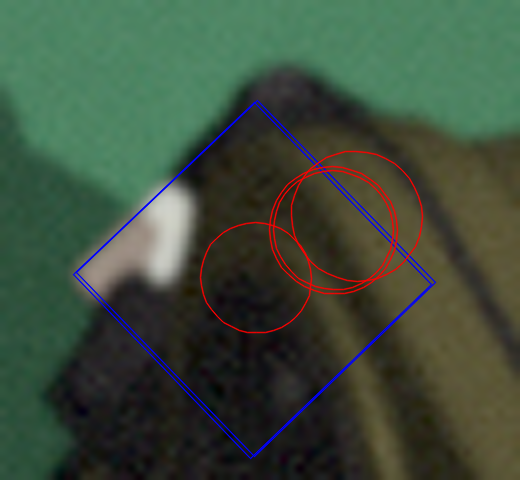

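View pics/t14.png

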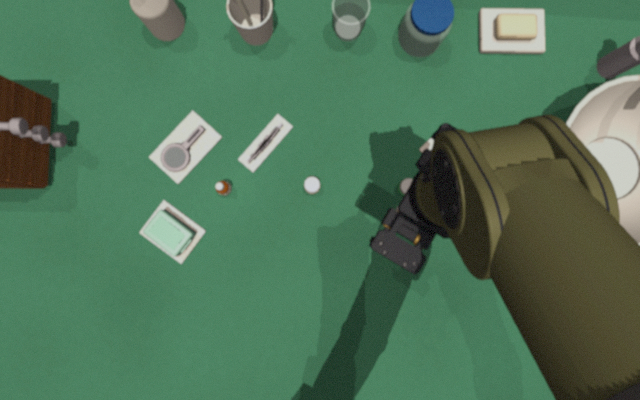

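```bash
python3 go.py .4455 .277 .17 53.2
```

```text
now [ 0.498  -0.15    0.2465] phi 59.49 q [ 0.5   0.59 -0.47  1.88  0.37  0.76 -0.71] tiltz [-0. -0. -1.] op 0.606 F [-0.4  0.4 -0.3] t 33.4
shift cm [ 34.13 -26.19   7.64] yaw 6.29
```

```bash
python3 -m inch '[[0.15,[34.1,-26.2,7.6],6.3],[0.15,[34.1,-26.2,7.6],6.3],[0.15,[34.1,-26.2,7.6],6.3],[0.15,[34.1,-26.2,7.6],6.3],[0.15,[34.1,-26.2,7.6],6.3],[0.15,[34.1,-26.2,7.6],6.3],[0.15,[34.1,-26.2,7.6],6.3],[0.15,[34.1,-26.2,7.6],6.3],[0.15,[34.1,-26.2,7.6],6.3],[0.15,[34.1,-26.2,7.6],6.3],[0.15,[34.1,-26.2,7.6],6.3],[0.15,[34.1,-26.2,7.6],6.3],[0.15,[34.1,-26.2,7.6],6.3],[0.15,[34.1,-26.2,7.6],6.3],[0.15,[34.1,-26.2,7.6],6.3]]'; python3 - <<'E'
from ov import *
p=viewer.camera_params('wrist');im=viewer.snapshot('wrist')
for k,x in(('box_pad',(.446,.278,.93)),('denture_box_center',(.4455,.278,.93))):
    for l in viewer.outline_of('wrist',k)[:1]:
        o,e=fit(k,l['pixels'],p,x,.003 if 'den' in k else 0); print(k,round(l['p'],2),np.round(l['bbox']),np.round(o[:2],4),round(np.degrees(o[2]),1),round(e,3))
ov(im,p,'pics/w15.png',(270,100,100,125),5,[('box_pad',.4463,.2786,53.2,0,(0,0,255)),('denture_box_center',.4463,.2786,53.2,.003,(255,0,0))])
# tube too
im=viewer.snapshot('top');p=viewer.camera_params('top');cv2.imwrite('pics/t15.png',im[:,:,::-1])
for l in viewer.outline_of('top','tablet_tube_center')[:1]:
    o,e=fit('tablet_tube_center',l['pixels'],p,(.6156,-.2573,0),.003); print(l['p'],l['bbox'],o,e)
ov(im,p,'pics/t15t.png',(410,115,65,60),8,[('tube_pad',.6156,-.2573,133.9,0,(0,0,255)),('tablet_tube_center',.6156,-.2573,0,.003,(255,0,0))])
E
python3 go.py .4455 .277 .17 53.2
```

```text
clock: 34.9
tool_pos: [0.4455, 0.2758, 0.1707]
eef_rot: [0.894, 0.447, 0.0, 0.0]
contact_force: [0.4, 1.4, 1.1]
opening: 0.852
box_pad 0.96 [279. 131.  78. 100.] [0.4469 0.2786] 54.2 1.85
denture_box_center 0.75 [290. 148.  62.  81.] [0.4454 0.2775] 53.3 0.032
now [0.4452 0.2765 0.1706] phi 53.22 q [-0.47  0.69 -0.29  1.95  0.35  0.55 -1.64] tiltz [ 0. -0. -1.] op 0.849 F [-0.6 -0.4 -0.8] t 35.15
shift cm [ 0.06 -0.    0.06] yaw 0.02
```

View pics/w15.png

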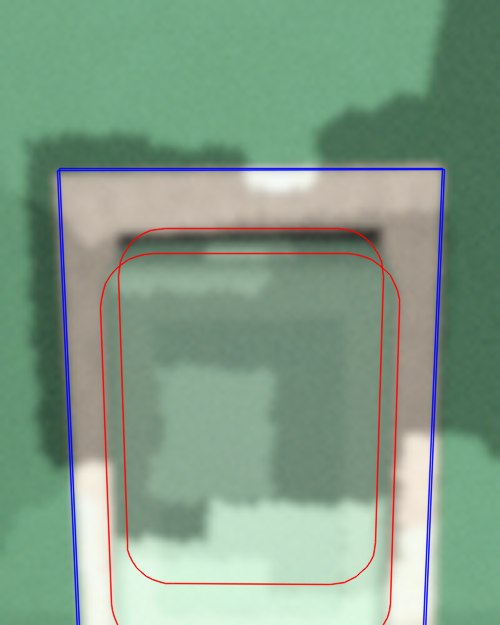

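View pics/t15t.png

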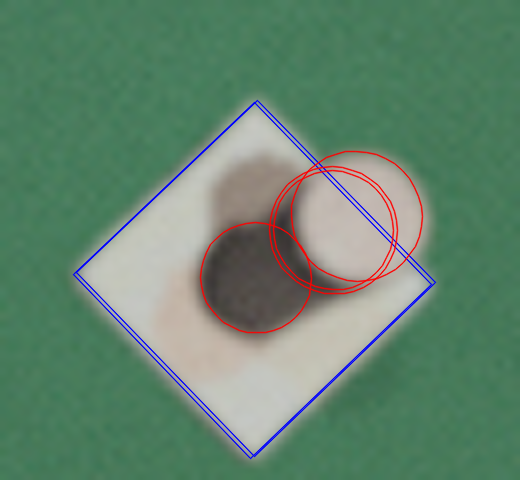

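```bash
python3 -m inch '[[0.15,[0,0,5],0],[0.15,[0,0,10],0],[0.15,[0,0,13],0],[0.15,[0,0,14.4],0],[0.15,[0,0,14.7],0],[0.15,[0,0,14.7],0],[0.15,[0,0,14.7],0],[0.15,[0,0,14.7],0],[0.15,[0,0,14.7],0],[0.15,[0,0,14.7],0]]'; python3 go.py .4455 .277 .024 53.2
```

```text
clock: 36.15
tool_pos: [0.4455, 0.2768, 0.0241]
eef_rot: [0.894, 0.448, 0.001, -0.0]
contact_force: [-0.2, -0.2, -0.9]
opening: 0.851
now [0.4455 0.2768 0.0241] phi 53.22 q [-0.57  0.95 -0.12  2.    0.47  0.22 -1.74] tiltz [ 0.001  0.001 -1.   ] op 0.851 F [-0.2 -0.2 -0.9] t 36.15
shift cm [ 0.02 -0.01  0.01] yaw 0.02
```

```bash
python3 -m inch '[[0.6,[0,0,0],0],[1,[0,0,0],0],[1,[0,0,0],0],[1,[0,0,0],0],[1,[0,0,0],0],[1,[0,0,0],0],[1,[0,0,0],0],[1,[0,0,0],0]]' 20; python3 go.py .4463 .2786 .024 53.2
```

```text
clock: 36.95
tool_pos: [0.4452, 0.2766, 0.0236]
eef_rot: [0.894, 0.448, 0.0, 0.0]
contact_force: [-1.0, -0.1, 1.8]
opening: 0.633
now [0.4452 0.2766 0.0236] phi 53.23 q [-0.57  0.95 -0.12  2.    0.47  0.22 -1.74] tiltz [ 0. -0. -1.] op 0.633 F [-1.  -0.1  1.8] t 36.95
shift cm [ 0.23 -0.03 -0.04] yaw 0.03
```

```bash
python3 -m inch '[[1,[0,0,-0.5],0],[1,[0,0,-0.5],0],[1,[0.28,0,-0.5],0],[1,[0.28,0,-0.5],0],[1,[0.28,0,-0.5],0],[1,[0.28,0,-0.5],0],[1,[0.28,0,-0.2],0],[1,[0.28,0,0],0],[1,[0.28,0,0],0],[1,[0.28,0,0],0],[1,[0.28,0,0],0],[0.5,[0.28,0,0],0],[0.2,[0.28,0,0],0],[0.15,[0.28,0,0],0],[0.15,[0.28,0,0],0],[0.15,[0.28,0,0],0]]'; python3 go.py .4463 .2786 .024 53.2; python3 -m inch '[[0.15,[0,0,-4],0],[0.15,[0,0,-9],0],[0.15,[0,0,-14.7],0],[0.15,[0,0,-14.7],0],[0.15,[0,0,-14.7],0],[0.15,[0,0,-14.7],0],[0.15,[0,0,-14.7],0]]'
python3 - <<'E'
from ov import *
p=viewer.camera_params('wrist');im=viewer.snapshot('wrist')
for k,x in(('denture_box_center',(.4455,.278,.93)),):
    for l in viewer.outline_of('wrist',k)[:1]:
        o,e=fit(k,l['pixels'],p,x,.003 if 'den' in k else 0); print(k,round(l['p'],2),np.round(l['bbox']),np.round(o[:2],4),round(np.degrees(o[2]),1),round(e,3))
ov(im,p,'pics/w16.png',(270,100,100,125),4,[('box_pad',.4463,.2786,53.2,0,(0,0,255)),('denture_box_center',.4463,.2786,53.2,.003,(255,0,0))])
E
python3 go.py .5 -.05 .3 81
```

```text
clock: 38.55
tool_pos: [0.4468, 0.2789, 0.0234]
eef_rot: [0.894, 0.448, 0.0, 0.0]
contact_force: [-0.6, -0.2, 0.5]
opening: 0.846
now [0.4468 0.2789 0.0234] phi 53.23 q [-0.57  0.95 -0.12  1.99  0.46  0.22 -1.74] tiltz [ 0.  0. -1.] op 0.846 F [-0.6 -0.2  0.5] t 38.55
shift cm [-0.06 -0.02 -0.06] yaw 0.03
clock: 39.25
tool_pos: [0.4459, 0.2781, 0.1688]
eef_rot: [0.894, 0.448, -0.002, 0.0]
contact_force: [0.2, -0.7, -0.9]
opening: 0.847
denture_box_center 0.89 [290. 145.  66.  87.] [0.4472 0.2795] 53.4 0.018
now [0.446  0.2784 0.169 ] phi 53.25 q [-0.46  0.7  -0.3   1.94  0.37  0.56 -1.65] tiltz [-0.002 -0.002 -1.   ] op 0.847 F [-0.3 -0.3 -0.2] t 39.35
shift cm [-23.12  23.96 -13.05] yaw -27.75
```

View pics/w16.png

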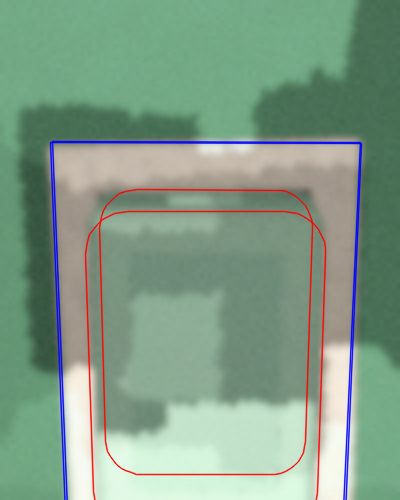

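```bash
python3 -m inch '[[0.1,[0,0,-10],0],[0.1,[0,0,-13],0],[0.1,[-23,24,-13],-27],[0.1,[-23,24,-13],-27],[0.1,[-23,24,-13],-27],[0.1,[-23,24,-13],-27],[0.1,[-23,24,-13],-27],[0.1,[-23,24,-13],-27],[0.1,[-23,24,-13],-27],[0.1,[-23,24,-13],-27],[0.1,[-23,24,-13],-27],[0.1,[-23,24,-13],-27],[0.1,[-23,24,-13],-27],[0.1,[-23,24,-13],-27],[0.1,[-23,24,-13],-27]]'; python3 - <<'E'
from ov import *
im=viewer.snapshot('top');p=viewer.camera_params('top');cv2.imwrite('pics/t17.png',im[:,:,::-1])
for k,x in(('denture_box_center',(.4455,.278,.93)),('magnifier_handle',(.637,.2384,2.417)),('tweezers_center',(.6257,.0978,2.436))):
    for l in viewer.outline_of('top',k)[:1]:
        o,e=fit(k,l['pixels'],p,x,.003); print(k,round(l['p'],2),np.round(l['bbox']),np.round(o[:2],4),round(np.degrees(o[2]),1),round(e,3))
im=viewer.snapshot('side');cv2.imwrite('pics/s17.png',im[:,:,::-1])
E
```

```text
clock: 40.85
tool_pos: [0.5013, -0.0482, 0.3005]
eef_rot: [0.764, 0.645, -0.0, -0.0]
contact_force: [-0.1, 0.5, -1.3]
opening: 0.902
denture_box_center 0.66 [143. 211.  53.  46.] [0.4452 0.2788] 53.5 0.018
magnifier_handle 0.65 [164. 127.  38.  42.] [0.6344 0.2392] 138.9 0.03
tweezers_center 0.68 [248. 127.  36.  39.] [0.6217 0.0997] 139.6 0.245
```

View pics/t17.png

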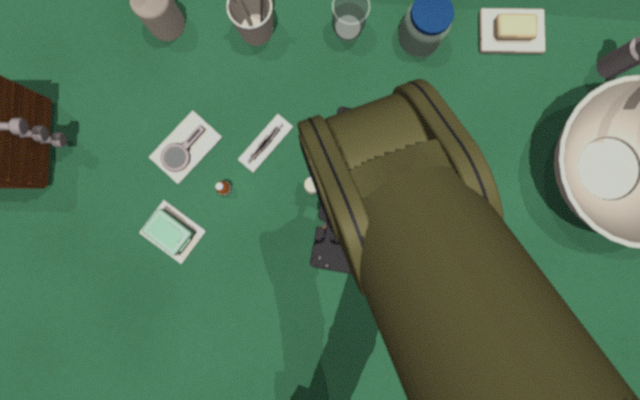

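View pics/s17.png

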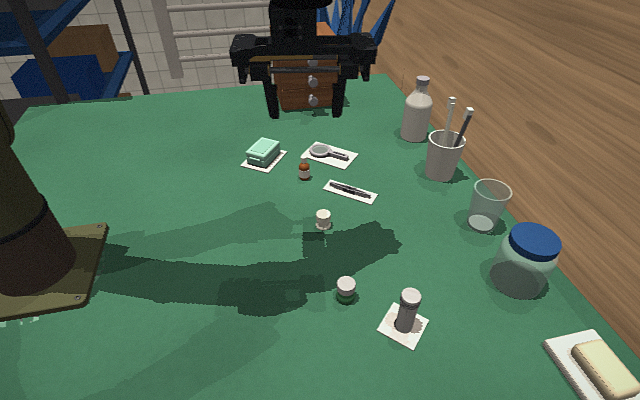

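```bash
python3 go.py .63 .24 .2 138.6
```

```text
now [ 0.5014 -0.049   0.3005] phi 80.24 q [ 0.37  0.51 -0.57  1.85  0.34  0.88 -0.53] tiltz [ 0. -0. -1.] op 0.903 F [-0.3  0.5 -0.3] t 41.1
shift cm [30.66  7.78 10.05] yaw -58.36
```

```bash
python3 -m inch '[[0.1,[30.7,7.8,10],-58],[0.1,[30.7,7.8,10],-58],[0.1,[30.7,7.8,10],-58],[0.1,[30.7,7.8,10],-58],[0.1,[30.7,7.8,10],-58],[0.1,[30.7,7.8,10],-58],[0.1,[30.7,7.8,10],-58],[0.1,[30.7,7.8,10],-58],[0.1,[30.7,7.8,10],-58],[0.1,[30.7,7.8,10],-58],[0.1,[30.7,7.8,10],-58],[0.1,[30.7,7.8,10],-58],[0.1,[30.7,7.8,10],-58],[0.1,[30.7,7.8,10],-58]]'; python3 - <<'E'
from ov import *
p=viewer.camera_params('wrist');im=viewer.snapshot('wrist')
for k,x,z in(('magnifier_handle',(.637,.2384,2.417),.003),('magnifier_pad_lens',(.5961,.2752,2.417),0)):
    for l in viewer.outline_of('wrist',k)[:1]:
        o,e=fit(k,l['pixels'],p,x,z); print(k,round(l['p'],2),np.round(l['bbox']),np.round(o[:2],4),round(np.degrees(o[2]),1),round(e,3))
ov(im,p,'pics/w18.png',(270,110,110,130),4.5.__int__() if 0 else 4,[('magnifier_pad_lens',.5961,.2752,138.6,0,(0,0,255)),('magnifier_handle',.6374,.2388,138.6,.003,(255,0,0))])
E
```

```text
clock: 42.5
tool_pos: [0.6304, 0.2398, 0.2008]
eef_rot: [0.357, 0.934, -0.0, 0.0]
contact_force: [-0.0, 0.4, -0.7]
opening: 0.903
magnifier_handle 0.69 [298. 109.  52.  96.] [0.6353 0.2386] 138.7 0.042
magnifier_pad_lens 0.86 [286. 101.  75. 111.] [0.5967 0.2739] 138.4 0.534
```

View pics/w18.png

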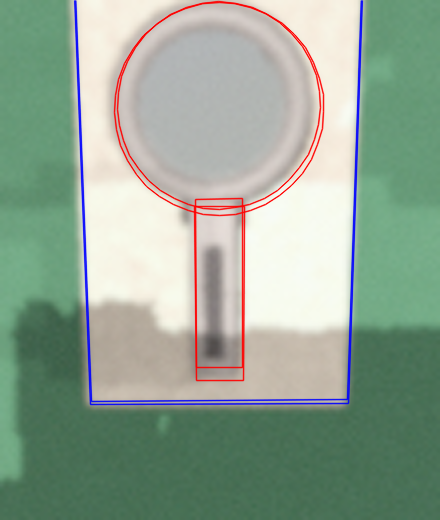

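```bash
python3 -c "
from plant import r
print(r.finish_job(), r.get_state()['clock'])"
```

```text
the job is handed in; nothing more can be done
the job is handed in; nothing more can be done
```

I put the box, tube, tweezers and magnifying glass on their pads in that order, and handed the job in at about 43 s of the 112 s allowed. All four are released, and the gripper was 0.2 m above the shelf and touching nothing.

| Thing | Last check |
|---|---|
| Denture box | First placed about 3 mm short along its length, so I regripped it and moved it 2.8 mm. It is now within about 1.5 mm of its outline, aligned to under 1° by both the top and wrist cameras. |
| Tablet tube | Upright on its disc, about 1 mm off. |
| Tweezers | On the bar to about 1–2 mm in the top and wrist pictures, lined up with it. |
| Magnifying glass | Lens on the disc and handle along the bar, about 1–2 mm and roughly 1° off. |

**Disagreements:** Two of the last top-camera fits were further out than the rest. The one for the magnifying glass came out about 3 mm off, where the wrist camera gave about 2 mm. The one for the tweezers came out about 4 mm off, but it was a poor match, and the pictures themselves show them on the bar. I relied on the pictures and did not move either again. I also did not re-measure the tube in the last round, but the final side picture shows it still standing on its pad.

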